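Put the spanner and the screwdriver back in the shadow tray

TASK

Put the two tools back in the shadow tray. First pull the tilt-out bin fully forward on its bottom pivot, take out the screwdriver, lay it in its own cut-out in the tray so that it is fully down in the pocket, and push the bin fully shut again. Then slide the spanner, which already lies on the tray, across the deck and along the metal fence until it drops fully home in its cut-out; do not lift the spanner off the deck, and leave everything else on the worktop where it is.

Things in the scene. Friction and masses are not known exactly. Their poses are not given: they have to be found in the camera images.
- tray: Fixed shadow tray, 190 (x) x 220 (y) mm; blue deck 18 mm above the worktop, yellow floors in its two cut-outs. Origin at the centre of its underside; both cut-outs run along its y axis. Bare deck between them from tray x -25 to +51 mm. Along its +x edge an aluminium fence, 14 mm wide, stands 5 mm above the deck, inner face at tray x +81 mm.
- screwdriver_home (a point): Where screwdriver_mid lies when the screwdriver is home (tray x -60, y 0, z 14.5 mm); axes as the tray's. Cut-out 12 mm deep: handle part 23 mm wide, tray y -85 to 0; blade part 12 mm wide, y 0 to +85, so the blade points to tray +y. A finger recess of the same depth, 32 mm wide (y -58 to -26), crosses the handle part and reaches 35 mm to each side of its centre line.
- spanner_home (a point): Where spanner_mid lies when the spanner is home (tray x +66, y +18, z 15 mm); axes as the tray's. Cut-out 8 mm deep, in the spanner's outline with 2 mm to spare on each side (3 mm beside the shank), jaw towards tray -y. It borders on the fence: a spanner pressed flat against the fence (its centre line at tray x +68) drops in when pushed along the fence.
- screwdriver: Loose screwdriver (about 50 g), 164 mm long; red handle 79 mm long, 18 mm thick, steel blade 4 mm thick. Origin under its middle; +y from handle to blade tip; z up when it lies flat (z leans 0.7 rad while the bin is shut). Handle's middle, near the centre of mass: y -42 mm. At the start it lies in the bin across its width, blade to the housing's +y.
- screwdriver_mid (a point): Middle of the screwdriver's length on its centre line, 8.5 mm above its underside; axes as the body's.
- spanner: Loose flat steel spanner (about 150 g), 150 mm long, 10 mm thick: open jaw (26 mm wide, 36 long) at -y, round ring end (26 mm) at +y, shank 12 mm wide from y -39 to +50. Origin under the middle of its length. Starts on the bare deck, jaw towards tray -y, up to 0.25 rad askew, 20 to 38 mm further to tray -y than its cut-out.
- spanner_mid (a point): Middle of the spanner's length, half-way up (5 mm above its underside); axes as the body's.
- bin_housing: Fixed grey housing of the tilt-out bin, 112 (x) x 210 (y) x 130 mm high. Origin on the worktop below the middle of its open front; x axis from front to back, so the bin comes out towards its -x. Its roof begins 50 mm behind the front.
- bin_pivot (a point): Middle of the bin's hinge line, 12 mm above the worktop at the front of the housing; axes as the housing's; the hinge runs along y.
- bin_handle (a point): Middle of the bin's handle: smooth round steel bar 10 mm thick, 110 mm long along y, 27 mm of air behind it; it stands 24 mm higher than the panel when shut and moves with the bin (axes too). Shut: 34 mm in front of the pivot and 112 mm above it. Fully out: 98 mm in front, 64 mm above the pivot. Fingers pointing down can straddle or pinch it; follow its arc.
- bin (a joint): Tilt of the bin in rad: 0 shut, 0.7 fully out (stop). Stays where it is left (friction, about 1.5 to 3 N at the handle). At 0.7 its inner floor is level.
- bin_floor (a point): Point on the bin's inner floor above the pivot line when fully out (87 mm above the worktop); moves with the bin. Then the floor is level, 186 mm wide (y), and reaches 60 mm forward to an open edge and 40 mm back to a wall 38 mm high. The screwdriver's centre line lies about 8 mm in front of this point; close behind the screwdriver a curb 5 mm high runs along the floor, so keep fingertips 6 mm or more above it.
- beaker_50: Bystander: small glass beaker, 46x51 mm, 59 mm high; origin at the centre of its underside.
- bottle_100_1: Bystander: clear 100 ml bottle with blue cap, 57 mm, 101 mm high; origin at the centre of its underside.
- dropper: Bystander: brown dropper bottle with black teat, 31 mm, 105 mm high; origin at the centre of its underside.
- marker_1: Bystander: white felt marker with black cap, lying, 128 mm long; origin at the centre of its underside.
- tape_roll: Bystander: roll of yellow tape lying flat, 67 mm, 19 mm high; origin at the centre of its underside.

How it is judged:
By the outcome, as a careful person would: the job done as asked, in the order asked, and still so for the second after the job is handed in, with the robot touching nothing.
It also fails if it takes over 72 s, if anything falls off the work surface, if the arm or the gripper's body presses on something with over 40 N, if the wrist force passes 120 N, or if a joint passes its speed limit or range.

ROBOT

A 6-joint arm with a two-finger parallel gripper is mounted at the origin on a cart in front of the work surface, level with it; the furniture and walls round the work are solid. World frame = base frame: x ahead of the robot, y to its left, z up, the work surface at z = 0. Lengths are in mm, angles in rad, forces in N, time in s.
With the tool pointing down it reaches from about 275 to 1000 mm from the base axis. Payload 8.4 kg.
Tool frame: the origin (TCP) lies at the very end of the fingers, on their centre line; the grasp point (between the pads) lies r.hold_point_z behind it (r.hold_point_z is the distance from the TCP to the grasp point, in mm); x points along the fingers, z is the direction in which the jaws open and shut, and the axes are right-handed (so a half turn about x gives the same grasp; the last joint's range is limited). The gripper opens to 85 mm and grips with 20 to 120 N. Pads are 22 mm wide; open, the fingers measure 114 mm over their backs; the gripper's body (76 mm by 85 mm) begins 54 mm behind the grasp point. The pads swing forward as they close: fully open they stand 13 mm farther back than shut.
Start: joints at [-1.307, 0.353, 1.633, -0, 1.155, -0.002], TCP at [164.174, -603.054, 231.281] pointing down, gripper open.
Joint ranges: [-2.63, 2.63], [-0.92, 2.1], [0.06, 2.66], [-1.3, 4.44], [0, 2.69], [-3.02, 3.02]. Speed limits (rad/s): [2.22, 2.22, 2.79, 3.14, 3.14, 3.14].

INTERFACE

Orientations are given as [roll, pitch, yaw] about the fixed x, y, z axes, in that order (R = Rz(yaw) Ry(pitch) Rx(roll)).
In Python, from rig import r gives the robot as it stands.
- The arm moves only by the tool jog_arm, never from a script. Its argument "series" is a list of rows, each a list of 7 numbers: the turn, a rotation vector about the tool's x, y, z in degrees, then the shift along the tool's x, y, z in cm, then the opening, from 0 (shut) to 1 (fully open). In form: [[wx, wy, wz, tx, ty, tz, fingers], ...]. A call has 1 to 20 rows; each row shifts and turns the commanded pose from where the row before left it, along the tool's axes as they then stand; what a row does not reach is not made up. A row lasts 1/10 s, in which the tool goes at most 50 mm and 8.59 degrees, less where a joint would pass 70% of its speed; a pose out of reach is approached as far as the arm can. A call with a gripper value outside its range is refused whole. The fingers move at their own pace and stop on an object; "force" is the grip in N (left out, the last holds). Time passes only in rows, so rows that do not move let the fingers close. It gives the time, the measured TCP pose, the force and the opening at its end, in the units of the state.
- r.sense(): the state, without advancing time (a new reading comes with each control period).
- r.grab_frame(name): name is "scene" or "side" or "wrist"; returns (picture, depth): 480x640x3 uint8, red, green, blue; 480x640 float32, mm along the optical axis (not along the pixel's ray), 0 where there is no reading.
- r.get_calibration(name): a dict with "mtx" (3x3 intrinsics, pixels), "position" and "rotation" of the camera in the world; the wrist camera has in their place "mount" (4x4, takes a point from camera to tool coordinates, whose origin is the TCP and whose axes are the tool frame's). Camera axes: x right, y down, z forward; pixel columns grow to the right and rows downward; lengths in mm; the calibration is good to about 2 mm. The wrist camera is an equidistant fisheye: a pixel r from the principal point sees the ray r / f radians off the axis. A picture is of the moment at which its call begins: read the wrist's pose just before it. get_calibration takes no time and is no camera call.
- r.sign_off(): hands the job in, once; it reports no verdict.
The state is a dict: "clock": time; "qpos": joint angles; "qvel": joint speeds; "joint_efforts": joint torques, N m; "eef_pos": TCP position; "tcp_rot": TCP orientation; "contact_force": force on the tool from outside, world axes, zero at the start; "wrist_torque": the same for the moment, N m; "opening": opening from 0.0 (shut) to 1.0 (fully open).
Only numpy, scipy, OpenCV 4.12 (cv2) and the standard library are available. Lean on these libraries where they do the work, as an engineer would, in place of code of your own. Each camera call takes 0.05 s, during which the arm holds its last target.

## Working session

There is one attempt and no reset: what is moved stays moved. The work goes in short steps, Python scripts to look and compute and a tool call to move; the robot and the scene stay as the last step left them, time stands still between calls to the robot, and variables do not carry over. Pictures are saved under pics/ and viewed, and the job is handed in when it is done.

Besides the shell and the picture viewer there is one more tool, called after "Emit:" by a JSON object that holds its "fn" and its "kwargs". jog_arm: Moves the arm, as the interface text tells. Its arguments: {"type":"object","properties":{"series":{"type":"array"},"force":{"type":"number"}},"required":["series"]}

```bash
ls; mkdir -p pics; python3 - <<'E'
from rig import r
import cv2,numpy as np
print(r.sense(), r.hold_point_z)
for n in ["scene","side","wrist"]:
    c=r.get_calibration(n); print(n,c)
for n in ["scene","side"]:
    p,d=r.grab_frame(n); cv2.imwrite(f"pics/{n}0.png",p[:,:,::-1]); np.save(f"{n}0.npy",d)
E
```

```text
pics
{'clock': 0.0, 'qpos': array([-1.30740609e+00,  3.53660621e-01,  1.63412657e+00,  2.19667573e-05,
        1.15518450e+00, -2.37840956e-03]), 'qvel': array([-0.00164152,  0.00258904, -0.00016846,  0.00044777, -0.00125079,
        0.00215612]), 'joint_efforts': array([ 2.78842366e-03, -6.05241466e+01, -3.42063582e+01,  2.62683634e-04,
        9.27218789e-03,  1.52792083e-06]), 'eef_pos': array([ 164.05492002, -602.60042764,  230.55712127]), 'tcp_rot': array([3.12465117, 1.56941714, 1.81961461]), 'contact_force': array([ 0.35394062,  0.55897473, -0.63326843]), 'wrist_torque': array([ 0.01334425,  0.01346031, -0.00656578]), 'opening': 0.9998306875898343} 18.700000000000003
scene {'mtx': array([[574.02526927,   0.        , 316.14199397],
       [  0.        , 574.02526927, 238.18503134],
       [  0.        ,   0.        ,   1.        ]]), 'position': array([-502.9106031 ,  679.32201381, 1037.73191637]), 'rotation': array([-2.19739614,  0.00528595, -2.12792517])}
side {'mtx': array([[507.80865877,   0.        , 320.07814106],
       [  0.        , 507.80865877, 236.21611298],
       [  0.        ,   0.        ,   1.        ]]), 'position': array([  417.46363726, -1203.59501708,   782.24140084]), 'rotation': array([-2.08187467,  0.00959233, -0.13131858])}
wrist {'mtx': array([[371.64829954,   0.        , 319.47348636],
       [  0.        , 371.64829954, 239.91345071],
       [  0.        ,   0.        ,   1.        ]]), 'mount': array([[-3.97127342e-04, -2.97830672e-01,  9.54618632e-01,
        -1.43284325e+02],
       [ 1.50358121e-03, -9.54617806e-01, -2.97829789e-01,
         7.61473533e+01],
       [ 9.99998791e-01,  1.31707029e-03,  8.26917435e-04,
        -1.36780752e+00],
       [ 0.00000000e+00,  0.00000000e+00,  0.00000000e+00,
         1.00000000e+00]])}
```

View pics/scene0.png

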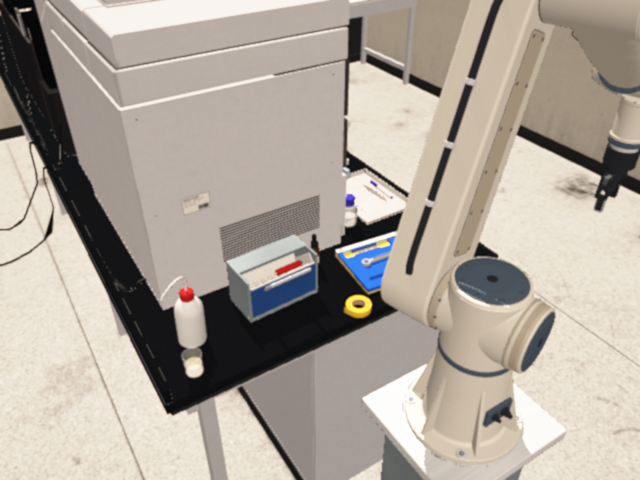

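View pics/side0.png

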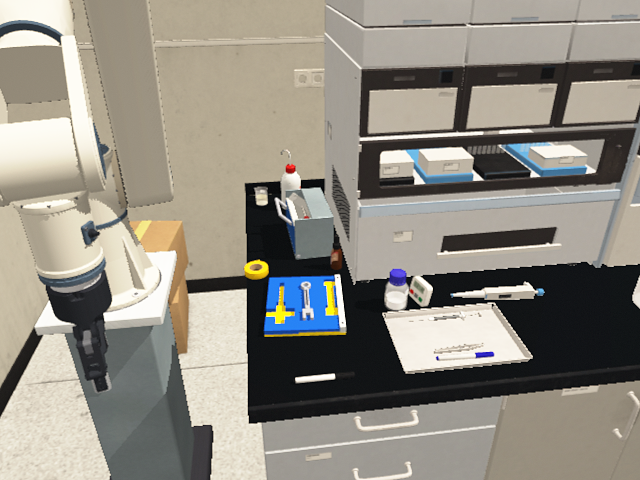

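The scene view shows the bin near (275,275), partly hidden screwdriver (288,268) and the tray (370,260). The side view shows the tray at (305,303), the spanner at (306,300), and the bin edge-on at (305,220), with the dropper between at (337,258).

```bash
cat > h.py <<'E'
from rig import r
import cv2,numpy as np
from scipy.spatial.transform import Rotation as R
def cam(n):
    c=r.get_calibration(n); return c['mtx'],np.array(c['position']),R.from_euler('xyz',c['rotation']).as_matrix()
def cloud(n,d):
    K,p,M=cam(n); v,u=np.mgrid[:480,:640]
    P=np.stack([(u-K[0,2])/K[0,0]*d,(v-K[1,2])/K[1,1]*d,d],-1)
    return P@M.T+p
def proj(n,X):
    K,p,M=cam(n); c=(np.atleast_2d(X)-p)@M; return np.c_[c[:,0]/c[:,2]*K[0,0]+K[0,2],c[:,1]/c[:,2]*K[1,1]+K[1,2]]
def ray(n,uv,z):
    K,p,M=cam(n); d=M@np.array([(uv[0]-K[0,2])/K[0,0],(uv[1]-K[1,2])/K[1,1],1]); return p+d*(z-p[2])/d[2]
E
python3 - <<'E'
from h import *
for n,box in [("scene",(215,225,420,330)),("side",(235,175,365,345))]:
    im=cv2.imread(f"pics/{n}0.png"); x0,y0,x1,y1=box
    s=min(800/(x1-x0),600/(y1-y0)); s=int(s*1)
    cv2.imwrite(f"pics/{n}0_z.png",cv2.resize(im[y0:y1,x0:x1],None,fx=s,fy=s,interpolation=cv2.INTER_CUBIC)); print(n,s)
    C=cloud(n,np.load(f"{n}0.npy"))
    pts={'scene':[(230,260),(300,238),(272,290),(358,305),(290,267),(200,430)],'side':[(266,278),(339,278),(345,331),(265,333),(306,300),(300,380),(312,230),(337,258)]}[n]
    for u,v in pts: print((u,v),C[v,u].round(1))
E
```

```text
scene 3
(230, 260) [600.1 258.  130.8]
(300, 238) [642.9  25.4  84.2]
(272, 290) [498.6 193.9  74.3]
(358, 305) [ 4.007e+02 -8.000e+00 -1.000e-01]
(290, 267) [545.7 113.8  83. ]
(200, 430) [ 909.   345.4 -878.9]
side 3
(266, 278) [414.7 -32.    0.9]
(339, 278) [608.  -91.   21.4]
(345, 331) [ 588.4 -295.5   11.5]
(265, 333) [ 403.6 -273.2    9.1]
(306, 300) [ 509.6 -183.4   26.9]
(300, 380) [ 469.8 -433.5    9.9]
(312, 230) [553.2  48.1  96.8]
(337, 258) [614.2 -18.4  39.1]
```

View pics/scene0_z.png

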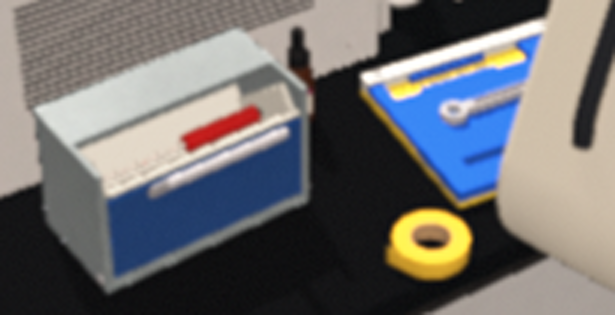

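View pics/side0_z.png

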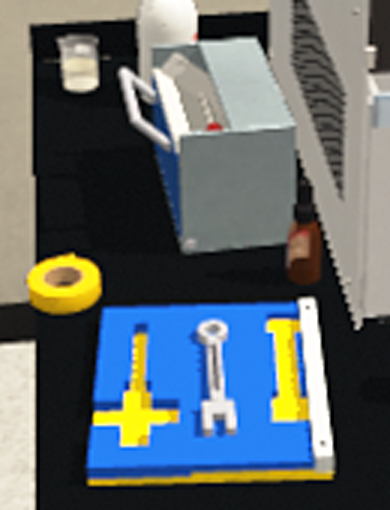

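```bash
python3 - <<'E'
from h import *
s=r.sense(); print(R.from_euler('xyz',s['tcp_rot']).as_matrix().round(3))
im=cv2.imread("pics/side0.png"); hsv=cv2.cvtColor(im,cv2.COLOR_BGR2HSV)
m=cv2.inRange(hsv,(100,140,120),(125,255,255)); m[:272]=0;m[340:]=0;m[:,:255]=0;m[:,352:]=0
v,u=np.nonzero(m); P=np.array([ray('side',(a,b),18)[:2] for a,b in zip(u,v)]).astype(np.float32)
rc=cv2.minAreaRect(P); print(len(P),rc,cv2.boxPoints(rc).round(1))
C=cloud('side',np.load('side0.npy')); print(np.median(C[v,u],0))
# housing roof from scene
C=cloud('scene',np.load('scene0.npy')); sel=(abs(C[...,2]-130)<8)&(C[...,0]>500)&(C[...,0]<720)&(C[...,1]>0)&(C[...,1]<320)
v,u=np.nonzero(sel); print(len(v)); P=np.array([ray('scene',(a,b),130)[:2] for a,b in zip(u,v)]).astype(np.float32)
rc=cv2.minAreaRect(P); print(rc,cv2.boxPoints(rc).round(1))
E
```

```text
[[-0.     0.965  0.263]
 [ 0.001  0.263 -0.965]
 [-1.     0.    -0.001]]
2922 ((497.8128356933594, -178.20477294921875), (234.3025665283203, 176.08311462402344), 84.34990692138672) [[ 398.7 -286.1]
 [ 573.9 -303.5]
 [ 597.   -70.3]
 [ 421.7  -53. ]]
[ 490.48170771 -186.97156173   17.9310163 ]
1858Traceback (most recent call last):
  File "<stdin>", line 10, in <module>
  File "h.py", line 13, in ray
    K,p,M=cam(n); d=M@np.array([(uv[0]-K[0,2])/K[0,0],(uv[1]-K[1,2])/K[1,1],1]); return p+d*(z-p[2])/d[2]
          ~~~^^^
  File "h.py", line 5, in cam
    c=r.get_calibration(n); return c['mtx'],np.array(c['position']),R.from_euler('xyz',c['rotation']).as_matrix()
ValueError: time passes only in moves, steps and waits
```

Emit:
{"fn": "jog_arm", "kwargs": {"series": [[-7.5,0,0,-1,0,0,1],[-7.5,0,0,-1,0,0,1],[-7.5,0,0,-1,0,0,1],[-7.5,0,0,-1,0,0,1],[-7.5,0,0,-1,0,0,1],[-7.5,0,0,-1,0,0,1],[-7.5,0,0,-1,0,0,1],[-7.5,0,0,-1,0,0,1],[-7.5,0,0,-1,0,0,1],[-7.2,0,0,-1,0,0,1]]}}

```text
clock: 1.1
eef_pos: [164.1, -602.8, 331.2]
tcp_rot: [1.814, 1.57, 1.818]
contact_force: [-0.3, 0.3, -0.3]
opening: 0.999
```

Emit:
{"fn": "jog_arm", "kwargs": {"series": [[0,0,0,0,1.5,0.75,1],[0,0,0,0,3.5,1.8,1],[0,0,0,0,3.5,1.8,1],[0,0,0,0,3.5,1.8,1],[0,0,0,0,3.5,1.8,1],[0,0,0,0,3.5,1.8,1],[0,0,0,0,3.5,1.8,1],[0,0,0,0,3.5,1.8,1],[0,0,0,0,3.5,1.8,1],[0,0,0,0,3.5,1.8,1],[0,0,0,0,3.5,1.8,1],[0,0,0,0,3.5,1.8,1],[0,0,0,0,3.5,1.8,1],[0,0,0,0,3.5,1.8,1],[0,0,0,0,3.5,1.8,1],[0,0,0,0,3.5,1.8,1],[0,0,0,0,3.5,1.8,1],[0,0,0,0,3,1.6,1],[0,0,0,0,0,0,1],[0,0,0,0,0,0,1]]}}

```text
clock: 3.1
eef_pos: [475.5, 2.5, 330.4]
tcp_rot: [-3.054, 1.569, -3.055]
contact_force: [0.0, -0.4, 0.1]
opening: 1.0
```

```bash
cat > h.py <<'E'
from rig import r
import cv2,numpy as np,pickle,os
from scipy.spatial.transform import Rotation as R
if not os.path.exists('cal.pkl'): pickle.dump({n:r.get_calibration(n) for n in ("scene","side","wrist")},open('cal.pkl','wb'))
CAL=pickle.load(open('cal.pkl','rb'))
def cam(n):
    c=CAL[n]; return c['mtx'],np.array(c['position']),R.from_euler('xyz',c['rotation']).as_matrix()
def ray(n,uv,z):
    K,p,M=cam(n); uv=np.atleast_2d(uv); d=np.c_[(uv[:,0]-K[0,2])/K[0,0],(uv[:,1]-K[1,2])/K[1,1],np.ones(len(uv))]@M.T
    return p+d*((z-p[2])/d[:,2])[:,None]
def cloud(n,d):
    K,p,M=cam(n); v,u=np.mgrid[:480,:640]
    P=np.stack([(u-K[0,2])/K[0,0]*d,(v-K[1,2])/K[1,1]*d,d],-1); return P@M.T+p
def T_tcp(s):
    T=np.eye(4);T[:3,:3]=R.from_euler('xyz',s['tcp_rot']).as_matrix();T[:3,3]=s['eef_pos'];return T
def wrays(T,uv):
    K=CAL['wrist']['mtx']; uv=np.atleast_2d(uv).astype(float); d=(uv-K[:2,2])/K[0,0]; th=np.hypot(*d.T); th=np.maximum(th,1e-9)
    c=np.c_[d*(np.sin(th)/th)[:,None],np.cos(th)]; W=T@CAL['wrist']['mount']; return W[:3,3],c@W[:3,:3].T,c
def wray(T,uv,z):
    p,d,_=wrays(T,uv); return p+d*((z-p[2])/d[:,2])[:,None]
def wdepth(T,uv,D):
    p,d,c=wrays(T,uv); return p+d*(D/c[:,2])[:,None]
def wproj(T,X):
    W=T@CAL['wrist']['mount']; c=(np.atleast_2d(X)-W[:3,3])@W[:3,:3]; K=CAL['wrist']['mtx']
    rr=np.hypot(c[:,0],c[:,1]); th=np.arctan2(rr,c[:,2]); return K[:2,2]+c[:,:2]*(th/rr*K[0,0])[:,None]
def snap(tag):
    s=r.sense();T=T_tcp(s);p,d=r.grab_frame("wrist");im=np.ascontiguousarray(p[:,:,::-1]);cv2.imwrite(f"pics/{tag}.png",im);np.savez(f"{tag}.npz",T=T,d=d,im=im);return T,im,d
def load(tag):
    z=np.load(f"{tag}.npz");return z['T'],z['im'],z['d']
E
python3 - <<'E'
from h import *
T,im,d=snap("w1"); print(T.round(3), r.sense()['qpos'].round(3))
E
```

```text
[[-2.00000e-03  2.00000e-03  1.00000e+00  4.75455e+02]
 [-0.00000e+00  1.00000e+00 -2.00000e-03  2.50600e+00]
 [-1.00000e+00 -0.00000e+00 -2.00000e-03  3.30408e+02]
 [ 0.00000e+00  0.00000e+00  0.00000e+00  1.00000e+00]] [ 1.000e-03  2.700e-02  1.815e+00 -0.000e+00  1.301e+00  3.000e-03]
```

View pics/w1.png

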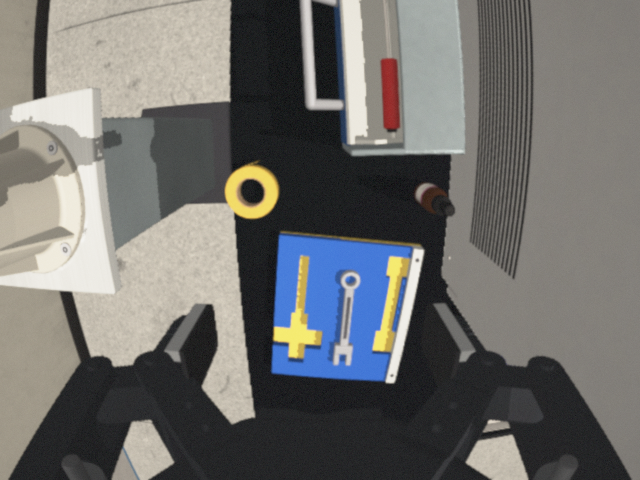

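The tray is seen whole at (347,307): deck corners (280,233), (272,373), (388,381), (412,246), with the spanner from (349,275) to (343,362). The bin is partly in view at the top, handle bar at (312,50), red screwdriver handle at (391,95). I fit the tray and spanner from this and move over for the bin.

```bash
python3 - <<'E'
from h import *
T,im,d=load("w1"); hsv=cv2.cvtColor(im,cv2.COLOR_BGR2HSV)
m=cv2.inRange(hsv,(100,120,90),(125,255,255)); m[:225]=0;m[390:]=0;m[:,:262]=0;m[:,420:]=0
v,u=np.nonzero(m); P=wray(T,np.c_[u,v],18)[:,:2].astype(np.float32)
rc=cv2.minAreaRect(P); print(rc,cv2.boxPoints(rc).round(1))
print('depth z', np.median(wdepth(T,np.c_[u,v],d[v,u])[:,2]))
# tray frame: fit from box
b=cv2.boxPoints(rc); c=b.mean(0)
e=[b[1]-b[0],b[2]-b[1]]; L=max(e,key=np.linalg.norm); 
if L[1]<0:L=-L
yaw=np.arctan2(-L[0],L[1]); ex=np.array([np.cos(yaw),np.sin(yaw)]); print('yaw',yaw,'origin',c+7*ex)
# spanner
g=((hsv[...,1]<70)&(hsv[...,2]>60)).astype(np.uint8); g[:262]=0;g[375:]=0;g[:,:325]=0;g[:,370:]=0
hull=np.zeros_like(m); cv2.fillConvexPoly(hull,cv2.convexHull(np.c_[u,v].astype(np.int32)),1)
n,l,st,ce=cv2.connectedComponentsWithStats(g*hull); k=1+np.argmax(st[1:,4]); print(st[k])
v,u=np.nonzero(l==k); P=wray(T,np.c_[u,v],28)[:,:2].astype(np.float32); rs=cv2.minAreaRect(P); print(rs, cv2.boxPoints(rs).round(1))
o=im.copy(); o[l==k]=(0,0,255); cv2.imwrite('pics/w1s.png',cv2.resize(o[220:400,250:440],None,fx=3,fy=3))
E
```

```text
((498.43585205078125, -173.6522674560547), (224.63059997558594, 176.35838317871094), 84.39485168457031) [[ 399.7 -276.8]
 [ 575.2 -294. ]
 [ 597.2  -70.5]
 [ 421.6  -53.3]]
depth z 18.71796493971118
yaw -0.09782826 origin [ 505.40237 -174.33598]
[ 333  270   27   95 1078]
((510.52716064453125, -175.3726043701172), (150.50404357910156, 26.81538963317871), 87.07280731201172) [[ 493.3 -249.8]
 [ 520.1 -251.2]
 [ 527.8 -100.9]
 [ 501.   -99.5]]
```

Emit:
{"fn": "jog_arm", "kwargs": {"series": [[0,0,0,0.5,2,0.5,1],[0,0,0,1,3.5,1,1],[0,0,0,1,3.5,0.5,1],[0,0,0,0.5,3,0.5,1],[0,0,0,0,1,0,1],[0,0,0,0,0,0,1],[0,0,0,0,0,0,1]]}}

```text
clock: 3.85
eef_pos: [501.3, 130.3, 301.5]
tcp_rot: [-1.48, 1.57, -1.482]
contact_force: [-0.4, -0.1, -0.5]
opening: 0.998
```

```bash
python3 - <<'E'
from h import *
T,im,d=snap("w2"); print(T[:3,3].round(1))
E
```

```text
[501.3 130.3 301.5]
```

View pics/w2.png

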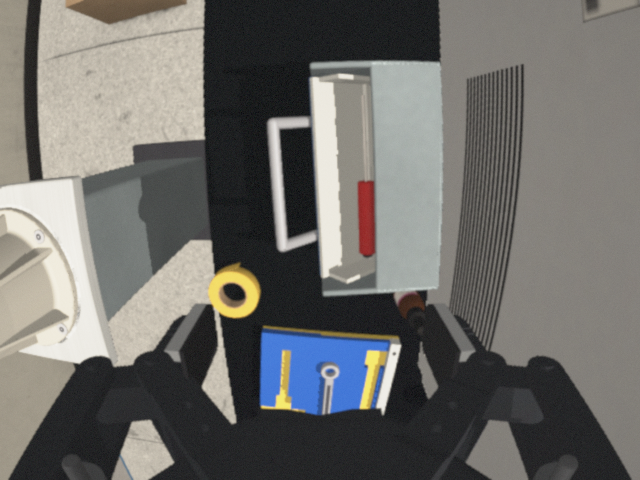

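View pics/w1s.png

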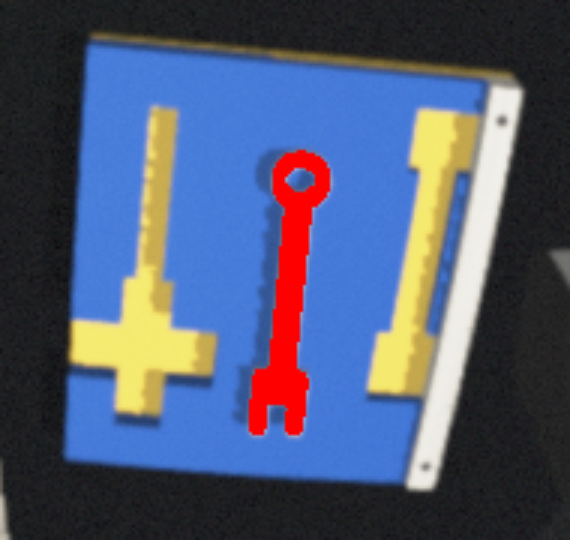

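The spanner segments cleanly (jaw end at -y). In w2 the housing's top outline runs (311,63), (440,62), (440,293), (323,295), the handle bar from (272,122) to (282,247), and the screwdriver handle from (367,182) to (368,255).

```bash
python3 - <<'E'
from h import *
T,im,d=load("w2")
cv2.imwrite('pics/w2z.png',cv2.resize(im[50:310,200:460],None,fx=2.3,fy=2.3,interpolation=cv2.INTER_CUBIC))
pts=[(312,63),(371,63),(440,62),(440,293),(372,293),(324,294)]
X=wray(T,pts,130); print(X.round(1))
for p,q in zip(pts,X): print(p, d[p[1],p[0]])
b=[(272,124),(275,160),(278,200),(282,246)]
print('bar',wray(T,b,124+5).round(1)); 
for p in b+[(277,180),(300,121),(367,218),(366,150),(400,180),(360,100),(345,150),(320,180)]:
    print(p,wdepth(T,p,np.array([d[p[1],p[0]]])).round(1))
E
```

```text
[[495.  262.7 130. ]
 [544.1 263.6 130. ]
 [604.5 268.9 130. ]
 [618.3  55.1 130. ]
 [550.6  56.8 130. ]
 [505.3  56.2 130. ]]
(312, 63) 283.61932
(371, 63) 284.25293
(440, 62) 398.29086
(440, 293) 419.23264
(372, 293) 345.86368
(324, 294) 344.52414
bar [[461.3 211.1 129. ]
 [463.4 180.2 129. ]
 [465.2 145.3 129. ]
 [467.5 103.3 129. ]]
(272, 124) [[461.4 211.1 129.3]]
(275, 160) [[463.4 180.2 129.3]]
(278, 200) [[465.2 145.4 129.6]]
(282, 246) [[467.5 103.3 129.3]]
(277, 180) [[464.9 163.1 130.4]]
(300, 121) [[483.9 213.5 108.6]]
(367, 218) [[548.  119.7  91.3]]
(366, 150) [[547.8 185.3  72. ]]
(400, 180) [[570.7 163.6 130.6]]
(360, 100) [[541.4 235.7  70.4]]
(345, 150) [[525.8 185.8  85.1]]
(320, 180) [[501.7 159.5 107.5]]
```

View pics/w2z.png

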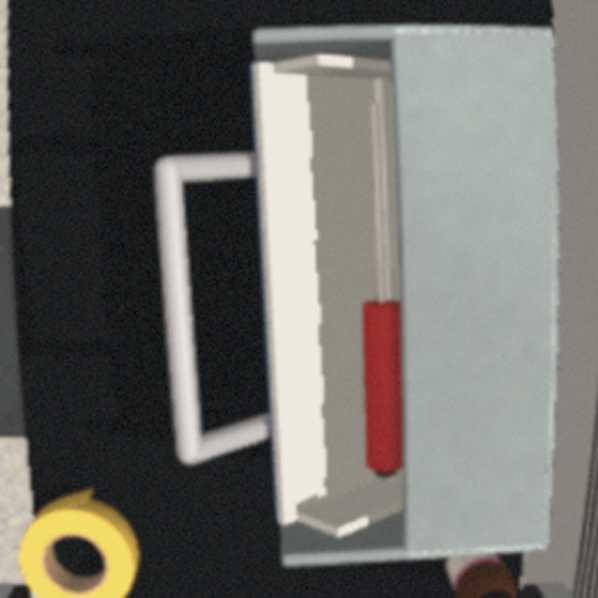

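Emit:
{"fn": "jog_arm", "kwargs": {"series": [[-3.2,0,0,0,0,0,0.6],[0,0,0,0.5,1,-1,0.3],[0,0,0,2,1.5,-1.5,0.3],[0,0,0,4,0.4,-1,0.3],[0,0,0,4,0,0,0.3],[0,0,0,3,0,0,0.3],[0,0,0,2,0,0,0.3],[0,0,0,0,0,0,0.3],[0,0,0,0,0,0,0.3]], "force": 20}}

```text
clock: 4.8
eef_pos: [464.7, 158.4, 146.7]
tcp_rot: [-2.9, 1.57, -2.847]
contact_force: [0.4, 0.5, 0.6]
opening: 0.303
```

```bash
python3 - <<'E'
from h import *
T,im,d=snap("w3"); print(T.round(3))
E
```

```text
[[-0.00000e+00 -5.30000e-02  9.99000e-01  4.64749e+02]
 [-0.00000e+00  9.99000e-01  5.30000e-02  1.58401e+02]
 [-1.00000e+00 -0.00000e+00 -0.00000e+00  1.46682e+02]
 [ 0.00000e+00  0.00000e+00  0.00000e+00  1.00000e+00]]
```

View pics/w3.png

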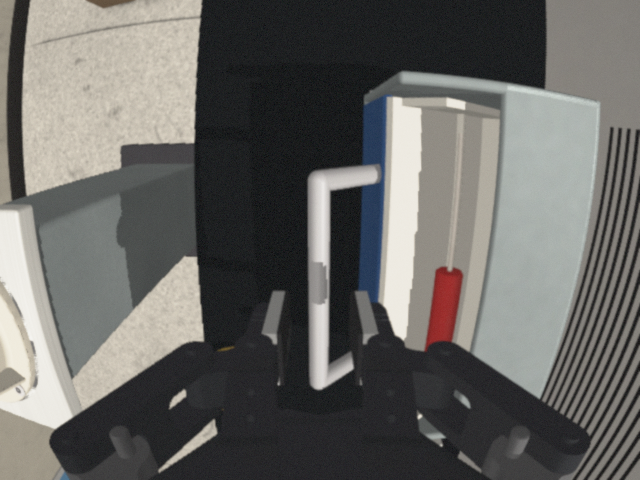

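The bar runs centrally between the fingers at (318,180)-(318,385), parallel to the pads. Descending and pinching.

Emit:
{"fn": "jog_arm", "kwargs": {"series": [[0,0,0,2,0,0,0.3],[0,0,0,1.5,0,0,0.3],[0,0,0,0.6,0,0,0.3],[0,0,0,0,0,0,0.05],[0,0,0,0,0,0,0.05],[0,0,0,0,0,0,0.05],[0,0,0,0,0,0,0.05]], "force": 20}}

```text
clock: 5.55
eef_pos: [464.3, 158.5, 105.8]
tcp_rot: [-3.136, 1.57, -3.082]
contact_force: [-6.0, 0.0, 1.1]
opening: 0.106
```

```bash
python3 - <<'E'
import numpy as np
a0=np.arctan2(34,112);rr=np.hypot(34,112)
t=np.linspace(0,.7,15); f=rr*np.sin(a0+t); z=rr*np.cos(a0+t)
for df,dz in zip(np.diff(f),np.diff(z)): print(f"[0,0,0,{-dz/10:.2f},0,{-df/10:.2f},0.05],",end='')
E
```

```text
[0,0,0,0.18,0,-0.56,0.05],[0,0,0,0.21,0,-0.55,0.05],[0,0,0,0.24,0,-0.53,0.05],[0,0,0,0.26,0,-0.52,0.05],[0,0,0,0.29,0,-0.51,0.05],[0,0,0,0.32,0,-0.49,0.05],[0,0,0,0.34,0,-0.48,0.05],[0,0,0,0.36,0,-0.46,0.05],[0,0,0,0.39,0,-0.44,0.05],[0,0,0,0.41,0,-0.42,0.05],[0,0,0,0.43,0,-0.40,0.05],[0,0,0,0.45,0,-0.38,0.05],[0,0,0,0.47,0,-0.35,0.05],[0,0,0,0.48,0,-0.33,0.05],
```

Emit:
{"fn": "jog_arm", "kwargs": {"series": [[0,0,0,0.18,0,-0.56,0.05],[0,0,0,0.21,0,-0.55,0.05],[0,0,0,0.24,0,-0.53,0.05],[0,0,0,0.26,0,-0.52,0.05],[0,0,0,0.29,0,-0.51,0.05],[0,0,0,0.32,0,-0.49,0.05],[0,0,0,0.34,0,-0.48,0.05],[0,0,0,0.36,0,-0.46,0.05],[0,0,0,0.39,0,-0.44,0.05],[0,0,0,0.41,0,-0.42,0.05],[0,0,0,0.43,0,-0.4,0.05],[0,0,0,0.45,0,-0.38,0.05],[0,0,0,0.47,0,-0.35,0.05],[0,0,0,0.48,0,-0.33,0.05],[0,0,0,0.1,0,-0.2,0.05],[0,0,0,0,0,-0.1,0.05]]}}

```text
clock: 7.15
eef_pos: [400.0, 155.2, 56.0]
tcp_rot: [0.079, 1.566, 0.135]
contact_force: [13.7, -2.7, -9.8]
opening: 0.102
```

Emit:
{"fn": "jog_arm", "kwargs": {"series": [[0,0,0,0,0,0.2,0.35],[0,0,0,0,0,0,0.35],[0,0,0,-2,0,0,0.35],[0,0,0,-4,0,0,0.5],[0,0,0,-4,0,1,0.5],[0,0,0,-4,-1,3,0.5],[0,0,0,-2,-1,3,0.5],[0,0,0,0,-1,1,0.5],[0,0,0,0,0,0,0.5],[0,0,0,0,0,0,0.5]]}}

```text
clock: 8.15
eef_pos: [478.6, 129.0, 213.2]
tcp_rot: [-2.992, 1.566, -2.939]
contact_force: [-0.1, -0.2, -0.2]
opening: 0.501
```

```bash
python3 - <<'E'
from h import *
T,im,d=snap("w4"); print(T.round(3))
E
```

```text
[[-5.00000e-03 -5.40000e-02  9.99000e-01  4.78570e+02]
 [-1.00000e-03  9.99000e-01  5.40000e-02  1.29015e+02]
 [-1.00000e+00 -1.00000e-03 -5.00000e-03  2.13225e+02]
 [ 0.00000e+00  0.00000e+00  0.00000e+00  1.00000e+00]]
```

View pics/w4.png

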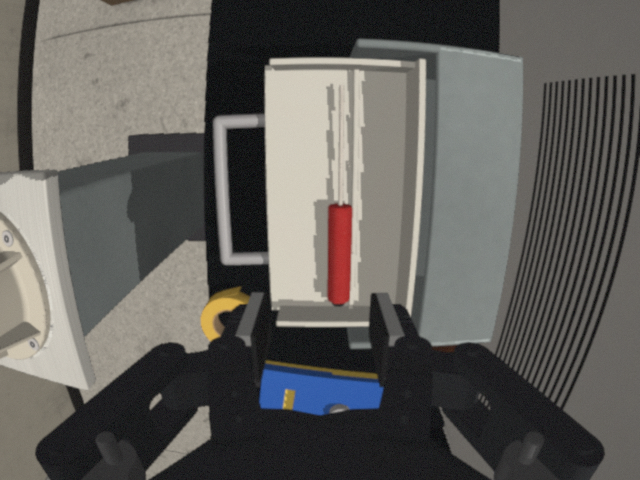

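The bin is out, floor level; the red handle spans (341,205) to (339,304) and the blade reaches (341,85).

```bash
python3 - <<'E'
from h import *
T,im,d=load("w4"); hsv=cv2.cvtColor(im,cv2.COLOR_BGR2HSV)
m=((hsv[...,0]<8)|(hsv[...,0]>172))&(hsv[...,1]>130)&(hsv[...,2]>80); m[:190]=0;m[315:]=0;m[:,:315]=0;m[:,365:]=0
v,u=np.nonzero(m); P=wray(T,np.c_[u,v],98)[:,:2].astype(np.float32); rs=cv2.minAreaRect(P); print(rs,cv2.boxPoints(rs).round(1))
X=wdepth(T,np.c_[u,v],d[v,u]); print('z pct',np.percentile(X[:,2],[5,50,95]))
print('tip',wray(T,[(341,84),(341,205),(339,304)],95.5).round(1))
for p in [(300,180),(390,200),(380,120),(290,250),(360,150)]: print(p,wdepth(T,p,np.array([d[p[1],p[0]]])).round(1))
b=[(221,130),(227,255)];print('bar',wray(T,b,81).round(1),[wdepth(T,p,np.array([d[p[1],p[0]]])).round(1) for p in b])
for s in (40,): 
    ex=np.array([np.cos(.053),np.sin(.053)]);ey=np.array([-ex[1],ex[0]])
    print('pred centreline', np.array([499,159])-8*ex)
E
```

```text
((493.23193359375, 113.58009338378906), (16.24262237548828, 79.06341552734375), 3.152549982070923) [[482.9 152.6]
 [487.3  73.7]
 [503.5  74.6]
 [499.2 153.5]]
z pct [100.5999602  104.27302274 105.91078103]
tip [[486.7 237.7  95.5]
 [492.1 151.9  95.5]
 [496.3  72.9  95.5]]
(300, 180) [[461.5 167.2  87.8]]
(390, 200) [[528.8 156.4  87.9]]
(380, 120) [[516.5 214.7  87.5]]
(290, 250) [[456.1 112.9  87.6]]
(360, 150) [[503.5 191.8  88.5]]
bar [[400.  202.1  81. ]
 [404.7 103.3  81. ]] [array([[400.1, 202.1,  81.3]]), array([[404.6, 103.3,  80.9]])]
pred centreline [491.01123337 158.57619847]
```

Emit:
{"fn": "jog_arm", "kwargs": {"series": [[0,0,0,1,-0.8,0.7,0.45],[0,0,0,3,-0.82,0.73,0.45],[0,0,0,3.5,0,0,0.45],[0,0,0,2.5,0,0,0.45],[0,0,0,1.2,0,0,0.45],[0,0,0,0.7,0,0,0.45],[0,0,0,0,0,0,0.45],[0,0,0,0,0,0,0.45]]}}

```text
clock: 9.0
eef_pos: [496.6, 114.4, 96.9]
tcp_rot: [0.154, 1.57, 0.209]
contact_force: [-0.2, 0.2, -0.1]
opening: 0.452
```

```bash
python3 - <<'E'
from h import *
T,im,d=snap("w5"); print(T.round(3))
E
```

```text
[[ 1.00000e-03 -5.50000e-02  9.98000e-01  4.96603e+02]
 [ 0.00000e+00  9.98000e-01  5.50000e-02  1.14359e+02]
 [-1.00000e+00  0.00000e+00  1.00000e-03  9.69230e+01]
 [ 0.00000e+00  0.00000e+00  0.00000e+00  1.00000e+00]]
```

View pics/w5.png

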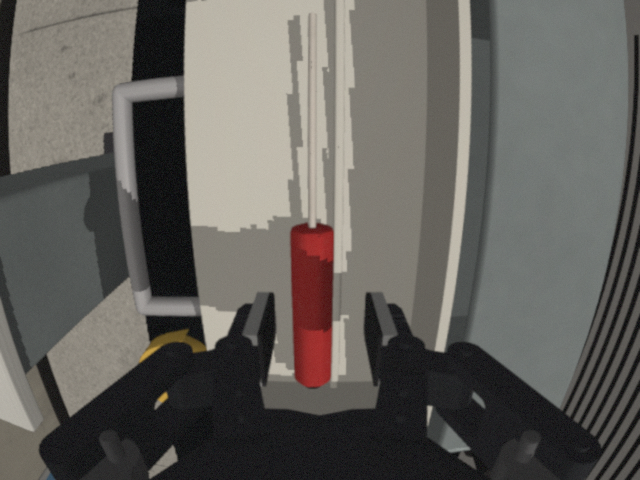

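The handle centre is at column 313, slightly left of the jaw centre at 320, agreeing with the 3 mm x error. Correct, lower, and grip.

Emit:
{"fn": "jog_arm", "kwargs": {"series": [[0,0,0,0.3,-0.08,-0.34,0.45],[0,0,0,0,0,0,0.45],[0,0,0,0,0,0,0.1],[0,0,0,0,0,0,0.1],[0,0,0,0,0,0,0.1],[0,0,0,0,0,0,0.1],[0,0,0,0,0,0,0.1]], "force": 40}}

```text
clock: 9.75
eef_pos: [492.9, 113.3, 93.7]
tcp_rot: [0.16, 1.57, 0.214]
contact_force: [-1.6, -0.2, 6.2]
opening: 0.188
```

Emit:
{"fn": "jog_arm", "kwargs": {"series": [[0,0,0,-0.5,0,0,0.1],[0,0,0,-1,0,0,0.1],[0,0,0,-2,0,0,0.1],[0,0,0,-3,0,0,0.1],[0,0,0,-3,0,0,0.1],[0,0,0,-2,0,0,0.1],[0,0,0,0,0,0,0.1]]}}

```text
clock: 10.45
eef_pos: [494.5, 113.6, 211.8]
tcp_rot: [0.172, 1.565, 0.226]
contact_force: [1.1, 0.5, -1.5]
opening: 0.19
```

```bash
python3 - <<'E'
from h import *
T,im,d=snap("w6"); print(T.round(3),r.sense()['contact_force'])
E
```

```text
[[ 6.00000e-03 -5.50000e-02  9.98000e-01  4.94535e+02]
 [ 1.00000e-03  9.99000e-01  5.50000e-02  1.13644e+02]
 [-1.00000e+00  1.00000e-03  6.00000e-03  2.11759e+02]
 [ 0.00000e+00  0.00000e+00  0.00000e+00  1.00000e+00]] [-0.62834616 -0.02177028 -0.79590019]
```

View pics/w6.png

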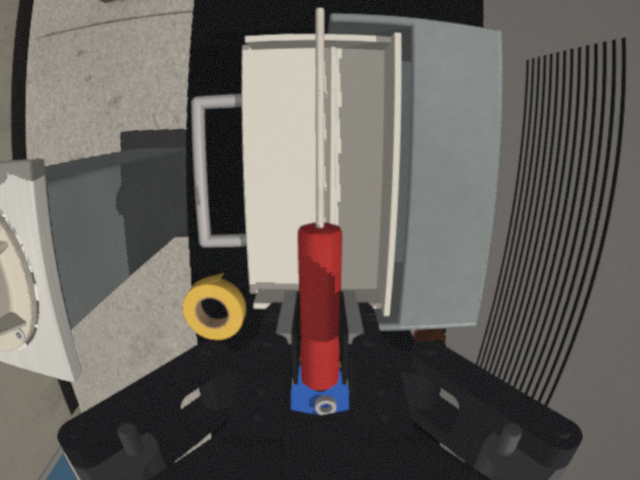

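The screwdriver hangs straight in the jaws (handle at (320,300), blade up to (320,10)). Carry it over the tray.

Emit:
{"fn": "jog_arm", "kwargs": {"series": [[4.4,0,0,0,0,0,0.1],[4.4,0,0,0,0,0,0.1],[0,0,0,0,-1.5,0,0.1],[0,0,0,0,-3,-0.2,0.1],[0,0,0,0,-3.5,-0.2,0.1],[0,0,0,0,-3.5,-0.2,0.1],[0,0,0,0,-3.5,-0.2,0.1],[0,0,0,0,-3.5,-0.3,0.1],[0,0,0,0,-3.5,-0.3,0.1],[0,0,0,1,-3.5,-0.3,0.1],[0,0,0,1.5,-3.5,-0.3,0.1],[0,0,0,1.5,-2.5,-0.3,0.1],[0,0,0,1,-1.26,0,0.1],[0,0,0,1,0,0,0.1],[0,0,0,0,0,0,0.1],[0,0,0,0,0,0,0.1]]}}

```text
clock: 12.1
eef_pos: [437.5, -209.6, 148.1]
tcp_rot: [2.523, 1.57, 2.426]
contact_force: [-0.6, -0.2, -0.5]
opening: 0.184
```

```bash
python3 - <<'E'
from h import *
T,im,d=snap("w7"); print(T.round(3),r.sense()['contact_force'])
E
```

```text
[[-1.00000e-03  9.80000e-02  9.95000e-01  4.37465e+02]
 [ 1.00000e-03  9.95000e-01 -9.80000e-02 -2.09590e+02]
 [-1.00000e+00  0.00000e+00 -1.00000e-03  1.48108e+02]
 [ 0.00000e+00  0.00000e+00  0.00000e+00  1.00000e+00]] [ 0.98805611 -0.14962199 -1.23960426]
```

View pics/w7.png

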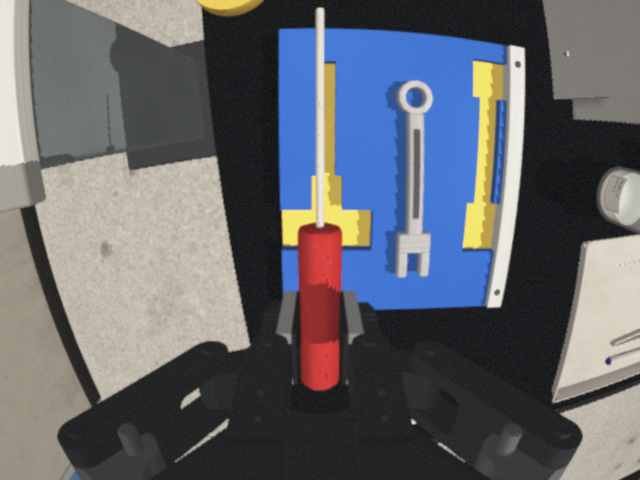

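```bash
python3 - <<'E'
from h import *
T,im,d=load("w7"); hsv=cv2.cvtColor(im,cv2.COLOR_BGR2HSV)
b=cv2.inRange(hsv,(100,120,90),(125,255,255))>0
O=np.array([505.4,-174.3]);yaw=-.098;ex=np.array([np.cos(yaw),np.sin(yaw)]);ey=np.array([-ex[1],ex[0]])
def tr(px,z): 
    X=wray(T,px,z)[:,:2]-O; return np.c_[X@ex,X@ey]
L=[(np.nonzero(b[v])[0].min()-.5,v) for v in list(range(50,195,5))+[265,275,285]]; q=tr(L,18); print('left x',np.c_[q][::5].round(1), np.median(q[:,0]))
B=[(u,np.nonzero(b[:330,u])[0].max()+.5) for u in range(370,490,8)]; q=tr(B,18); print('bottom',q[::3].round(1),np.median(q[:,1]))
U=[(u,np.nonzero(b[:,u])[0].min()-.5) for u in range(345,480,8)]; q=tr(U,18); print('top',q[::3].round(1),np.median(q[:,1]))
Rr=[(np.nonzero(b[v,:515])[0].max()+.5,v) for v in range(255,295,5)]; q=tr(Rr,18); print('right',q[::3].round(1),np.median(q[:,0]))
y=cv2.inRange(hsv,(18,90,100),(35,255,255))>0
# recess: right branch columns 345..368
for u in (348,354,360,290,296): 
    rr=np.nonzero(y[190:260,u])[0]+190; a=tr([(u,rr.min()-.5),(u,rr.max()+.5)],18); a6=tr([(u,rr.min()-.5),(u,rr.max()+.5)],6); print('rec',u,rr.min(),rr.max(),a.round(1).tolist(),a6.round(1).tolist())
for v in (220,230,240):
    cc=np.nonzero(y[v,270:400])[0]+270; print('recx',v,cc.min(),cc.max(),tr([(cc.min()-.5,v),(cc.max()+.5,v)],18).round(1).tolist(),tr([(cc.min()-.5,v),(cc.max()+.5,v)],6).round(1).tolist())
for v in (90,110,130,150):
    cc=np.nonzero(y[v,300:360])[0]+300; print('blade',v,cc.min(),cc.max(),tr([(cc.max()+.5,v)],18).round(1),tr([(cc.max()+.5,v)],6).round(1))
dd=d[80:180,380:395]; 
print('deckz',np.median(wdepth(T,[(385,v) for v in range(80,180)],d[80:180,385])[:,2]))
print('TCP tray',(T[:2,3]-O)@ex,(T[:2,3]-O)@ey)
# blade: tip & handle positions
for p in [(320,12),(320,60),(320,120),(320,180),(320,240),(320,280),(320,370)]: print(p,wdepth(T,p,np.array([d[p[1],p[0]]])).round(1))
cv2.imwrite('pics/w7z.png',cv2.resize(im[20:320,260:530],None,fx=2,fy=2))
E
```

```text
left x [[-95.   94. ]
 [-94.9  75. ]
 [-94.9  56.3]
 [-95.1  37.8]
 [-95.3  19.3]
 [-94.8   0.6]
 [-94.7 -79.2]] -94.93901862184487
bottom [[ -22.3 -106.7]
 [  -1.6 -110.9]
 [  19.4 -110.6]
 [  41.2 -110.5]
 [  64.  -110.5]] -110.8612977525025
top [[-46.2 111.3]
 [-28.7 111.2]
 [-10.9 111.6]
 [  7.3 111.6]
 [ 26.2 111.3]
 [ 45.8 111.5]] 111.30656514065639
right [[ 81.7 -62.8]
 [ 81.  -76.4]
 [ 81.5 -90.5]] 81.49157845187236
rec 348 211 245 [[-42.9, -26.4], [-42.2, -54.2]] [[-41.9, -29.1], [-41.3, -58.2]]
rec 354 211 245 [[-38.3, -26.4], [-37.6, -54.2]] [[-37.2, -29.1], [-36.4, -58.2]]
rec 360 211 245 [[-33.8, -26.3], [-32.9, -54.2]] [[-32.4, -29.1], [-31.5, -58.1]]
rec 290 211 245 [[-86.7, -26.5], [-87.3, -54.3]] [[-87.7, -29.2], [-88.2, -58.2]]
rec 296 211 245 [[-82.1, -26.5], [-82.6, -54.3]] [[-82.9, -29.2], [-83.4, -58.2]]
recx 220 281 369 [[-94.1, -33.9], [-26.2, -33.7]] [[-95.4, -36.9], [-24.5, -36.8]]
recx 230 282 369 [[-93.5, -41.8], [-25.9, -41.6]] [[-94.8, -45.2], [-24.2, -45.0]]
recx 240 282 369 [[-93.8, -49.8], [-25.6, -49.7]] [[-95.0, -53.6], [-23.9, -53.5]]
blade 90 325 334 [[-53.8  63.4]] [[-53.3  64.6]]
blade 110 325 334 [[-53.7  48.6]] [[-53.2  49.1]]
blade 130 325 334 [[-53.6  33.8]] [[-53.2  33.8]]
blade 150 325 333 [[-54.3  19.1]] [[-53.8  18.4]]
deckz 18.752022076553885
TCP tray -64.15582631820477 -41.767267726491944
(320, 12) [[449.2 -87.7 151.3]]
(320, 60) [[ 447.3 -107.2  153. ]]
(320, 120) [[ 445.1 -129.7  152.1]]
(320, 180) [[ 443.  -152.1  152.8]]
(320, 240) [[ 440.9 -173.4  159.8]]
(320, 280) [[ 439.4 -189.5  159.8]]
(320, 370) [[ 435.2 -232.7  159.7]]
```

View pics/w7z.png

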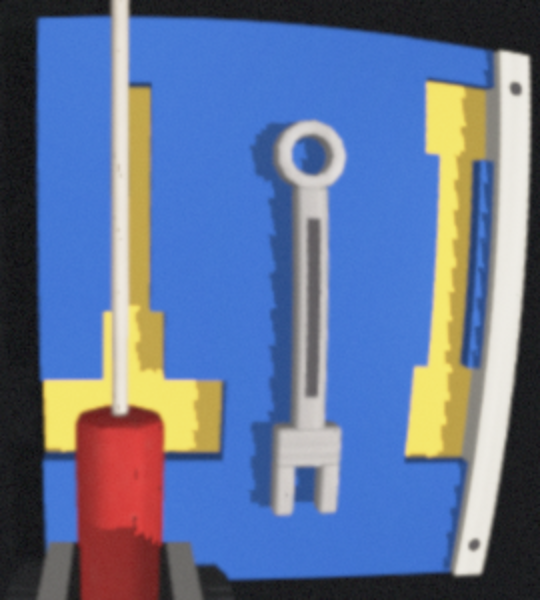

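The tray frame fits all edges within 0.6 mm: the recess spans y -26.4 to -58.2 at the correct depths. Shift +4 mm in tray x and lower.

Emit:
{"fn": "jog_arm", "kwargs": {"series": [[0,0,0,1,0,0.42,0.1],[0,0,0,2.5,0,0,0.1],[0,0,0,3,0,0,0.1],[0,0,0,2.5,0,0,0.1],[0,0,0,1.5,0,0,0.1],[0,0,0,0,0,0,0.1],[0,0,0,0,0,0,0.1]]}}

```text
clock: 12.85
eef_pos: [442.0, -210.6, 43.3]
tcp_rot: [2.47, 1.571, 2.372]
contact_force: [-0.7, 0.5, -0.5]
opening: 0.185
```

```bash
python3 - <<'E'
from h import *
T,im,d=snap("w8"); print(T.round(4))
O=np.array([505.5,-174.5]);yaw=-.098;ex=np.array([np.cos(yaw),np.sin(yaw)]);ey=np.array([-ex[1],ex[0]])
print((T[:2,3]-O)@ex,(T[:2,3]-O)@ey)
E
```

```text
[[-1.000000e-04  9.800000e-02  9.952000e-01  4.420229e+02]
 [ 1.000000e-04  9.952000e-01 -9.800000e-02 -2.106274e+02]
 [-1.000000e+00  1.000000e-04 -1.000000e-04  4.328980e+01]
 [ 0.000000e+00  0.000000e+00  0.000000e+00  1.000000e+00]]
-59.63768169496575 -42.16480609942172
```

View pics/w8.png

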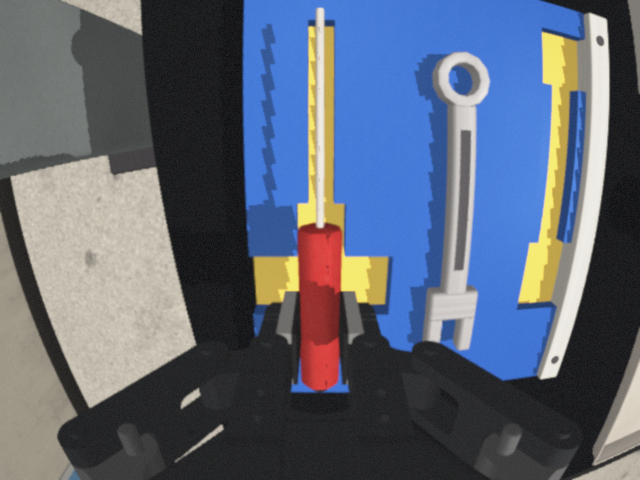

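The handle and blade are centred over the cut-out (columns 308–333 at the blade). Final descent and release.

Emit:
{"fn": "jog_arm", "kwargs": {"series": [[0,0,0,1.2,0,-0.03,0.1],[0,0,0,1,0,0,0.1],[0,0,0,0.6,0,0,0.1],[0,0,0,0.25,0,0,0.1],[0,0,0,0,0,0,0.1],[0,0,0,0,0,0,0.1]]}}

```text
clock: 13.5
eef_pos: [440.8, -210.7, 12.7]
tcp_rot: [2.761, 1.57, 2.662]
contact_force: [-2.3, 0.9, 4.9]
opening: 0.191
```

Emit:
{"fn": "jog_arm", "kwargs": {"series": [[0,0,0,0,0,0,0.34],[0,0,0,0,0,0,0.34],[0,0,0,0,0,0,0.34],[0,0,0,-1,0,0,0.34],[0,0,0,-2,0,0,0.34],[0,0,0,-3,0,0,0.34],[0,0,0,-4,0,0,0.34],[0,0,0,-3,0,0,0.34],[0,0,0,0,0,0,0.34],[0,0,0,0,0,0,0.34]]}}

```text
clock: 14.5
eef_pos: [441.7, -211.1, 143.7]
tcp_rot: [-0.356, 1.569, -0.455]
contact_force: [0.2, 0.4, -0.8]
opening: 0.338
```

```bash
python3 - <<'E'
from h import *
T,im,d=snap("w9"); print(T.round(3))
cv2.imwrite('pics/w9z.png',cv2.resize(im[20:420,230:530],None,fx=1.5,fy=1.5))
E
```

```text
[[ 2.00000e-03  9.90000e-02  9.95000e-01  4.41674e+02]
 [-1.00000e-03  9.95000e-01 -9.90000e-02 -2.11079e+02]
 [-1.00000e+00 -1.00000e-03  2.00000e-03  1.43716e+02]
 [ 0.00000e+00  0.00000e+00  0.00000e+00  1.00000e+00]]
```

View pics/w9.png

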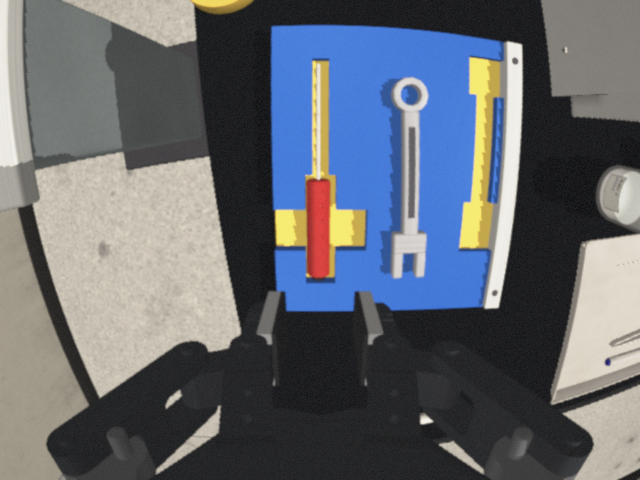

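The screwdriver lies in its cut-out, handle (318,180)-(318,277), blade to (318,65). Check the heights and the spanner pose.

```bash
python3 - <<'E'
from h import *
T,im,d=load("w9"); hsv=cv2.cvtColor(im,cv2.COLOR_BGR2HSV)
O=np.array([505.5,-174.5]);yaw=-.098;ex=np.array([np.cos(yaw),np.sin(yaw)]);ey=np.array([-ex[1],ex[0]])
def tf(X): X=np.atleast_2d(X); return np.c_[(X[:,:2]-O)@ex,(X[:,:2]-O)@ey,X[:,2]]
for v in (75,100,130,160,176,190,210,230,250,270): 
    print(v,[tf(wdepth(T,(u,v),np.array([d[v,u]])))[0].round(1).tolist() for u in (316,318,320)])
m=((hsv[...,0]<8)|(hsv[...,0]>172))&(hsv[...,1]>130)&(hsv[...,2]>80); m[:160]=0;m[290:]=0;m[:,:300]=0;m[:,340:]=0
v,u=np.nonzero(m);X=tf(wray(T,np.c_[u,v],18));rs=cv2.minAreaRect(X[:,:2].astype(np.float32));print('handle',rs)
g=((hsv[...,1]<70)&(hsv[...,2]>60)).astype(np.uint8); g[:70]=0;g[285:]=0;g[:,:380]=0;g[:,440:]=0
n,l,st,ce=cv2.connectedComponentsWithStats(g); k=1+np.argmax(st[1:,4])
v,u=np.nonzero(l==k); X=tf(wray(T,np.c_[u,v],28)); rs=cv2.minAreaRect(X[:,:2].astype(np.float32)); print('spanner',rs,cv2.boxPoints(rs).round(1))
E
```

```text
75 [[-62.4, 73.1, 16.1], [-61.0, 72.9, 17.4], [-59.5, 73.2, 15.6]]
100 [[-62.4, 54.6, 17.2], [-61.0, 54.6, 16.6], [-59.5, 54.7, 16.2]]
130 [[-62.4, 32.8, 16.2], [-61.0, 32.8, 16.3], [-59.5, 32.8, 16.3]]
160 [[-62.4, 10.8, 15.8], [-60.9, 10.9, 16.9], [-59.5, 10.9, 16.2]]
176 [[-62.4, -1.1, 15.1], [-61.0, -0.9, 16.6], [-59.5, -1.1, 15.1]]
190 [[-62.4, -10.0, 24.1], [-60.9, -10.2, 23.2], [-59.5, -9.9, 24.9]]
210 [[-62.4, -24.6, 24.7], [-61.0, -24.8, 23.9], [-59.5, -24.7, 24.3]]
230 [[-62.4, -40.0, 23.4], [-61.0, -39.9, 23.8], [-59.5, -39.8, 24.3]]
250 [[-62.5, -55.3, 24.3], [-61.0, -55.6, 23.5], [-59.5, -54.9, 25.3]]
270 [[-62.5, -71.5, 24.2], [-61.0, -71.3, 24.5], [-59.4, -72.2, 22.5]]
handle ((-61.16682434082031, -41.41177749633789), (77.02922821044922, 16.415468215942383), 89.66158294677734)
spanner ((5.061513900756836, -1.8513031005859375), (26.860376358032227, 148.5485076904297), 2.1132237911224365) [[-11.1  71.9]
 [ -5.6 -76.6]
 [ 21.2 -75.6]
 [ 15.7  72.9]]
```

Handle top 24 mm and blade top 16 mm: the screwdriver is fully down. Now back to the bin handle.

Emit:
{"fn": "jog_arm", "kwargs": {"series": [[-4.35,0,0,0,0,0,0.34],[-4.35,0,0,0,1,0,0.34],[0,0,0,0,2.5,-0.2,0.34],[0,0,0,0,3.5,-0.2,0.34],[0,0,0,0,3.5,-0.2,0.34],[0,0,0,0,3.5,-0.2,0.34],[0,0,0,0,3.5,-0.2,0.34],[0,0,0,0,3.5,-0.2,0.34],[0,0,0,0,3.5,-0.2,0.34],[0,0,0,0,3.5,-0.2,0.34],[0,0,0,0,3.5,-0.2,0.34],[0,0,0,0.5,3,-0.2,0.34],[0,0,0,0.5,1.6,-0.2,0.34],[0,0,0,0.5,0,0,0.34],[0,0,0,0,0,0,0.34],[0,0,0,0,0,0,0.34]]}}

```text
clock: 16.15
eef_pos: [400.6, 147.6, 127.1]
tcp_rot: [-2.731, 1.569, -2.679]
contact_force: [-0.6, 0.5, 0.4]
opening: 0.34
```

```bash
python3 - <<'E'
from h import *
T,im,d=snap("w10"); print(T.round(3))
print(wproj(T,[[404,103,76],[399,208,76]]).round(0))
E
```

```text
[[-2.00000e-03 -5.20000e-02  9.99000e-01  4.00584e+02]
 [-1.00000e-03  9.99000e-01  5.20000e-02  1.47601e+02]
 [-1.00000e+00 -1.00000e-03 -2.00000e-03  1.27109e+02]
 [ 0.00000e+00  0.00000e+00  0.00000e+00  1.00000e+00]]
[[322. 336.]
 [323. 160.]]
```

View pics/w10.png

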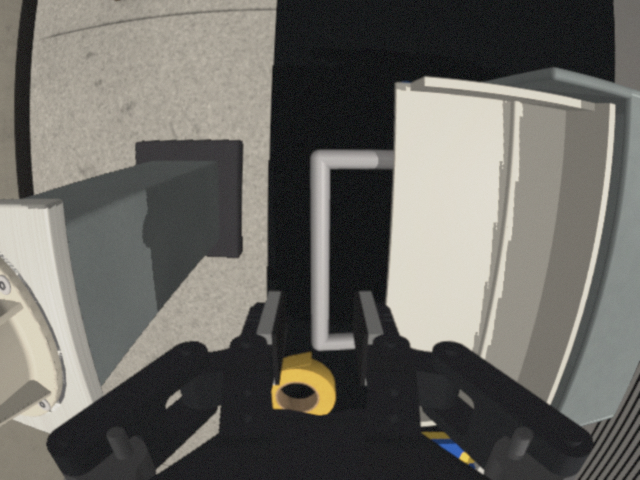

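The bar lies at column 320 between the pads, bin empty. Descend, pinch, and drive back along the arc.

Emit:
{"fn": "jog_arm", "kwargs": {"series": [[0,0,0,2,0.5,0.05,0.34],[0,0,0,3,0,0,0.34],[0,0,0,1.5,0,0,0.34],[0,0,0,0.5,0,0,0.34],[0,0,0,0,0,0,0.05],[0,0,0,0,0,0,0.05],[0,0,0,0,0,0,0.05],[0,0,0,0,0,0,0.05]], "force": 20}}

```text
clock: 17.0
eef_pos: [400.6, 153.0, 58.2]
tcp_rot: [-2.646, 1.57, -2.593]
contact_force: [-5.4, -3.2, 3.0]
opening: 0.107
```

Emit:
{"fn": "jog_arm", "kwargs": {"series": [[0,0,0,-0.48,0,0.33,0.05],[0,0,0,-0.47,0,0.35,0.05],[0,0,0,-0.45,0,0.38,0.05],[0,0,0,-0.43,0,0.4,0.05],[0,0,0,-0.41,0,0.42,0.05],[0,0,0,-0.39,0,0.44,0.05],[0,0,0,-0.36,0,0.46,0.05],[0,0,0,-0.34,0,0.48,0.05],[0,0,0,-0.32,0,0.49,0.05],[0,0,0,-0.29,0,0.51,0.05],[0,0,0,-0.26,0,0.52,0.05],[0,0,0,-0.24,0,0.53,0.05],[0,0,0,-0.21,0,0.55,0.05],[0,0,0,-0.18,0,0.56,0.05],[0,0,0,0,0,0.1,0.05],[0,0,0,0,0,0.1,0.05]]}}

```text
clock: 18.6
eef_pos: [464.4, 156.6, 106.0]
tcp_rot: [-3.065, 1.564, -3.013]
contact_force: [-18.5, -1.7, 14.2]
opening: 0.11
```

Emit:
{"fn": "jog_arm", "kwargs": {"series": [[0,0,0,0.05,0,0.15,0.05],[0,0,0,0,0,0,0.05]]}}

```text
clock: 18.8
eef_pos: [464.4, 156.6, 105.5]
tcp_rot: [-3.055, 1.561, -3.003]
contact_force: [-20.6, -0.1, 20.7]
opening: 0.106
```

Emit:
{"fn": "jog_arm", "kwargs": {"series": [[0,0,0,0,0,0,0.32],[0,0,0,0,0,0,0.32],[0,0,0,0,0,-0.3,0.32],[0,0,0,-1.5,0,0,0.32],[0,0,0,-3,0,0,0.32],[0,0,0,-4,0,0,0.32],[0,0,0,-3,0,0,0.32],[0,0,0,0,0,0,0.32]]}}

```text
clock: 19.6
eef_pos: [468.8, 157.9, 224.8]
tcp_rot: [0.278, 1.562, 0.331]
contact_force: [-0.8, -0.1, 0.3]
opening: 0.319
```

```bash
python3 - <<'E'
from h import *
T,im,d=snap("w11"); print(T[:3].round(3))
b=[(v,) for v in ()]
cs=np.array([499,159.,0]);ex=np.array([np.cos(.053),np.sin(.053),0]);ey=np.array([-ex[1],ex[0],0])
print(wproj(T,[cs-34*ex-50*ey+[0,0,124],cs-34*ex+50*ey+[0,0,124]]).round(1))
for y in (20,50):
  best=wproj(T,cs-34*ex+y*ey+[0,0,129])[0].round().astype(int); print(best,[ (u,wdepth(T,(u,best[1]),np.array([d[best[1],u]]))[0].round(1).tolist()) for u in range(best[0]-12,best[0]+13,3)])
E
```

```text
[[ 8.00000e-03 -5.30000e-02  9.99000e-01  4.68768e+02]
 [ 3.00000e-03  9.99000e-01  5.30000e-02  1.57891e+02]
 [-1.00000e+00  2.00000e-03  8.00000e-03  2.24823e+02]]
[[313.4 307.1]
 [312.9 170. ]]
[313 216] [(301, [452.3, 145.7, 1.1]), (304, [455.4, 145.8, 1.0]), (307, [460.1, 177.1, 129.4]), (310, [462.0, 177.0, 128.4]), (313, [464.0, 177.4, 129.9]), (316, [466.0, 177.1, 128.3]), (319, [468.1, 176.3, 124.3]), (322, [473.7, 146.6, 0.2]), (325, [476.7, 146.9, 1.0])]
[313 171] [(301, [450.3, 191.4, -0.4]), (304, [456.6, 206.3, 125.2]), (307, [458.6, 206.9, 129.2]), (310, [460.6, 207.1, 129.7]), (313, [462.5, 207.1, 129.4]), (316, [464.4, 207.1, 128.6]), (319, [466.4, 206.9, 126.0]), (322, [471.1, 192.6, 0.4]), (325, [474.1, 192.6, -0.8])]
```

View pics/w11.png

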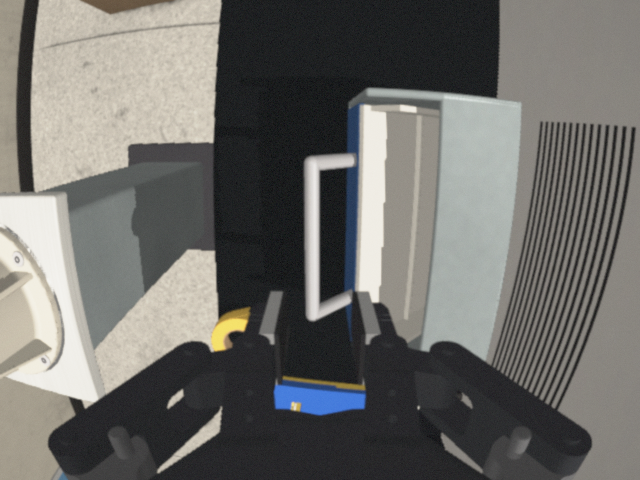

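The bar is back at its initial position (bar centre line at x 463.9, height 129 top), so the bin is shut. Now to the spanner with fingers closed.

Emit:
{"fn": "jog_arm", "kwargs": {"series": [[4.35,0.46,-0.15,0,0,0,0],[4.35,0,0,0,-1,0,0],[0,0,0,0,-2.5,0.4,0],[0,0,0,0,-3.5,0.4,0],[0,0,0,0,-3.5,0.4,0],[0,0,0,0,-3.5,0.4,0],[0,0,0,0,-3.5,0.4,0],[0,0,0,0.5,-3.5,0.5,0],[0,0,0,1.5,-3.5,0.5,0],[0,0,0,2,-3.5,0.5,0],[0,0,0,3,-2.5,0.5,0],[0,0,0,3,-1.5,0.1,0],[0,0,0,2.5,-0.5,0,0],[0,0,0,1,0,0,0],[0,0,0,0,0,0,0],[0,0,0,0,0,0,0]]}}

```text
clock: 21.25
eef_pos: [474.5, -170.6, 86.7]
tcp_rot: [-2.714, 1.563, -2.812]
contact_force: [0.1, 0.1, -0.8]
opening: -0.001
```

```bash
cat >> h.py <<'E'
O=np.array([505.5,-174.5]);yaw=-.098;ex=np.array([np.cos(yaw),np.sin(yaw)]);ey=np.array([-ex[1],ex[0]])
def tf(X): X=np.atleast_2d(X); return np.c_[(X[:,:2]-O)@ex,(X[:,:2]-O)@ey,X[:,2]]
E
python3 - <<'E'
from h import *
T,im,d=snap("w12"); print(T[:3].round(3),tf(T[:3,3]))
E
```

```text
[[-8.00000e-03  9.80000e-02  9.95000e-01  4.74538e+02]
 [-3.00000e-03  9.95000e-01 -9.80000e-02 -1.70631e+02]
 [-1.00000e+00 -3.00000e-03 -8.00000e-03  8.66540e+01]] [[-31.19197302   0.82113791  86.65363479]]
```

View pics/w12.png

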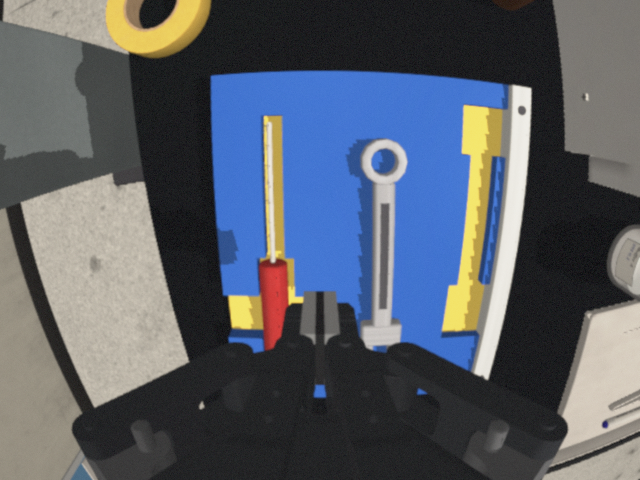

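Emit:
{"fn": "jog_arm", "kwargs": {"series": [[0,-0.46,0.15,1.5,-0.3,0,0],[0,0,0,2,0,0,0],[0,0,0,1.5,0,0,0],[0,0,0,1,0,0,0],[0,0,0,0.5,0,0,0],[0,0,0,0,0,0,0],[0,0,0,0,0,0,0]]}}

```text
clock: 22.0
eef_pos: [474.4, -174.1, 22.0]
tcp_rot: [-0.72, 1.569, -0.819]
contact_force: [-1.1, 0.1, 0.6]
opening: -0.005
```

```bash
python3 - <<'E'
from h import *
s=r.sense();T=T_tcp(s);print(T[:3].round(3),tf(T[:3,3]),s['contact_force'])
E
```

```text
[[ 1.00000e-03  9.90000e-02  9.95000e-01  4.74353e+02]
 [-1.00000e-03  9.95000e-01 -9.90000e-02 -1.74118e+02]
 [-1.00000e+00 -1.00000e-03  1.00000e-03  2.19710e+01]] [[-31.03527401  -2.66750876  21.9710154 ]] [-1.12385247  0.14560465  0.56615659]
```

Emit:
{"fn": "jog_arm", "kwargs": {"series": [[0,0,0,0.08,0,0.2,0],[0,0,0,0,0,0.4,0],[0,0,0,0,0,0.4,0],[0,0,0,0,0,0.4,0],[0,0,0,0,0,0.4,0],[0,0,0,0,0,0.4,0],[0,0,0,0,0,0.4,0],[0,0,0,0,0,0.4,0],[0,0,0,0,0,0.4,0],[0,0,0,0,0,0.4,0],[0,0,0,0,0,0.4,0],[0,0,0,0,0,0.4,0],[0,0,0,0,0,0.4,0],[0,0,0,0,0,0.4,0],[0,0,0,0,0,0.4,0],[0,0,0,0,0,0.4,0],[0,0,0,0,0,0.4,0],[0,0,0,0,0,0.2,0],[0,0,0,0,0,0,0]]}}

```text
clock: 23.9
eef_pos: [542.0, -180.9, 20.6]
tcp_rot: [-0.795, 1.569, -0.894]
contact_force: [-0.4, -0.2, 0.8]
opening: -0.002
```

```bash
python3 - <<'E'
from h import *
T,im,d=snap("w13"); print(tf(T[:3,3]),r.sense()['contact_force'])
E
```

```text
[[36.96999875 -2.76409094 20.6448935 ]] [ 0.19260798 -0.08046571 -0.83030026]
```

View pics/w13.png

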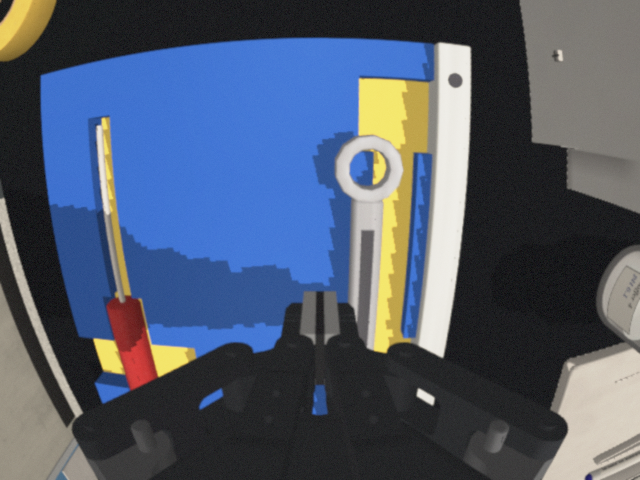

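The spanner moves squarely, ring at (368,168), fence inner face at about column 430. Continue gently.

Emit:
{"fn": "jog_arm", "kwargs": {"series": [[0,0,0,0,0,0.2,0],[0,0,0,0,0,0.2,0],[0,0,0,0,0,0.2,0],[0,0,0,0,0,0.2,0],[0,0,0,0,0,0.2,0],[0,0,0,0,0,0.2,0],[0,0,0,0,0,0,0]]}}

```text
clock: 24.65
eef_pos: [552.3, -181.8, 20.7]
tcp_rot: [-2.854, 1.568, -2.953]
contact_force: [-7.8, -0.2, 9.7]
opening: 0.0
```

```bash
python3 - <<'E'
from h import *
T,im,d=snap("w14"); print(tf(T[:3,3]),r.sense()['contact_force'])
E
```

```text
[[47.27288207 -2.72299104 20.71222579]] [-7.13694701  0.44855315  8.38131557]
```

View pics/w14.png

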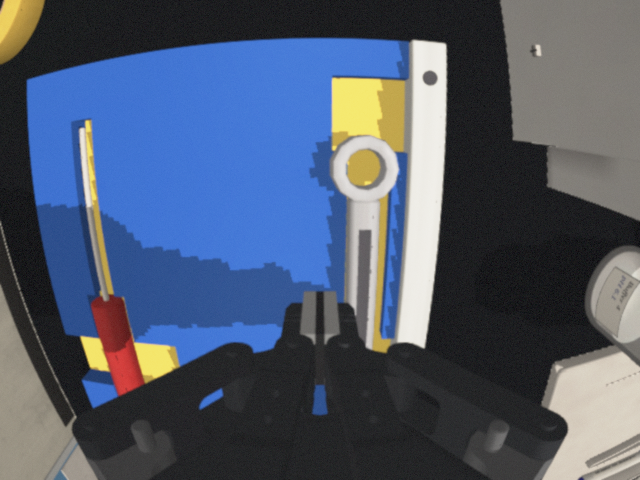

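```bash
python3 - <<'E'
from h import *
for tag in("w13","w14"):
    T,im,d=load(tag)
    hsv=cv2.cvtColor(im,cv2.COLOR_BGR2HSV)
    g=((hsv[...,1]<60)&(hsv[...,2]>120)).astype(np.uint8); g[:125]=0; g[:,:325]=0; g[205:]=0; g[:,405]=0; 
    n,l,st,ce=cv2.connectedComponentsWithStats(g); k=l[140:200,335:400].max() if 0 else 1+np.argmin([abs(c[0]-366)+abs(c[1]-170) for c in ce[1:]])
    v,u=np.nonzero(l==k); print(st[k])
    q=wdepth(T,np.c_[u,v],d[v,u]); t=tf(q); tz=tf(wray(T,np.c_[u,v],28))
    print(tag,'z pct',np.percentile(t[:,2],[5,25,50,75,95]).round(1),'x',tz[:,0].min(),tz[:,0].max(),'y',tz[:,1].max())
    for v0 in (210,230,250,270,290): 
        row=g*0; r_=np.nonzero(((hsv[v0,:,1]<60)&(hsv[v0,:,2]>110))[335:392])[0]+335; print(v0,tf(wray(T,[(r_.min()-.5,v0),(r_.max()+.5,v0)],28)).round(1)[:,:2].tolist(), tf(wdepth(T,np.c_[r_,r_*0+v0],d[v0,r_]))[:,2].round(0)[::4])
    # fence inner edge
    print('fence', [tf(wray(T,[(c,v0)],23))[0].round(1).tolist() for c,v0 in ((436 if tag=="w13" else 411,60),(420 if tag=="w13" else 402,330))])
E
```

```text
[ 335  125   68   80 2545]
w13 z pct [26.7 27.9 28.5 29.  29.6] x 42.31349662732403 67.38339867787718 y 75.75713544555391
210 [[48.3, 44.0], [60.5, 44.1]] [26. 28. 28. 28. 28. 29. 29. 28.]
230 [[48.5, 36.2], [60.5, 36.3]] [28. 30. 30. 29. 28. 28. 30. 29.]
250 [[48.3, 28.2], [60.5, 28.1]] [25. 27. 29. 28. 30. 28.]
270 [[48.2, 19.8], [60.6, 19.7]] [24. 28. 30. 28. 29. 28.]
290 [[48.4, 11.1], [60.3, 10.9]] [25. 30. 29. 28. 30.]
fence [[81.2, 102.9, 23.0], [82.1, -12.0, 23.0]]
[ 330  135   69   70 2660]
w14 z pct [23.2 26.8 27.6 28.3 29.2] x 50.81830122349332 76.13961281296694 y 72.21957025317799
210 [[57.1, 44.1], [72.8, 44.2]] [22. 28. 28. 29. 28. 29. 28. 28. 26.]
230 [[56.9, 36.3], [72.8, 36.3]] [20. 28. 28. 29. 29. 29. 29. 27. 27.]
250 [[56.7, 28.2], [72.8, 28.2]] [18. 28. 28. 28. 29. 28.]
270 [[56.9, 19.8], [69.7, 19.8]] [11. 28. 28. 28. 28. 27.]
290 [[56.7, 11.1], [69.8, 11.0]] [19. 28. 29. 28. 29. 28.]
fence [[81.5, 102.0, 23.0], [84.0, -11.5, 23.0]]
```

```bash
python3 - <<'E'
from h import *
T,im,d=load("w14")
v,u=np.mgrid[130:208,325:405]; v=v.ravel();u=u.ravel()
t=tf(wdepth(T,np.c_[u,v],d[v,u])); s=t[:,2]>24.5; t=t[s]
A=np.c_[t[:,0]-63,t[:,1]-60,np.ones(len(t))]; 
c=np.linalg.lstsq(A,t[:,2],rcond=None)[0]; print('plane',c, t[:,0].min(),t[:,0].max())
v,u=np.mgrid[205:290,346:384]; v=v.ravel();u=u.ravel()
t=tf(wdepth(T,np.c_[u,v],d[v,u])); t=t[t[:,2]>24.5]; A=np.c_[t[:,0]-63,t[:,1]-25,np.ones(len(t))]; print('shank',np.linalg.lstsq(A,t[:,2],rcond=None)[0])
cv2.imwrite('pics/w14z.png',cv2.resize(im[60:400,300:470],None,fx=3,fy=1.75*1,interpolation=cv2.INTER_CUBIC))
p,dd=r.grab_frame("side"); cv2.imwrite('pics/side1.png',cv2.resize(p[265:345,255:365,::-1],None,fx=6,fy=6,interpolation=cv2.INTER_CUBIC))
E
```

```text
plane [-0.37448688  0.21321159 28.90637583] 47.187093413477356 76.60957267286085
shank [-0.79039934  0.24963483 28.1502582 ]
```

View pics/side1.png

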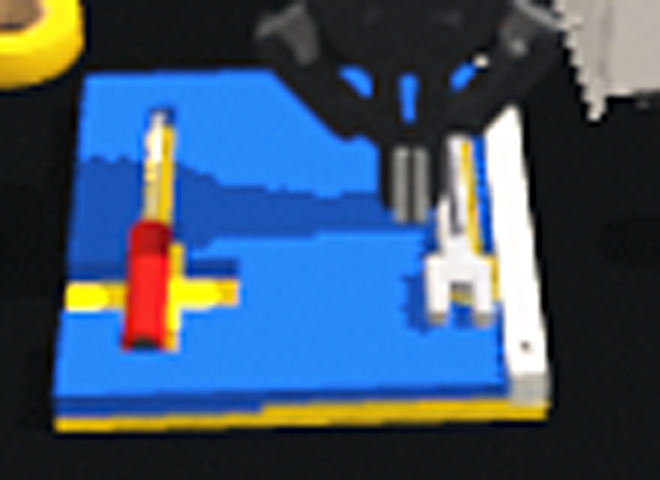

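```bash
python3 - <<'E'
from h import *
for tag,x0 in (("w13",54.5),("w14",63.3)):
    T,im,d=load(tag)
    v,u=np.mgrid[120:300,325:410]; v=v.ravel();u=u.ravel()
    t=tf(wdepth(T,np.c_[u,v],d[v,u])); 
    k=(np.abs(t[:,0]-x0)<12)&(np.abs(t[:,2]-28)<4)&(t[:,1]>5)&(t[:,1]<75); t=t[k]
    for i in range(12):
        A=np.c_[t[:,0]-x0,t[:,1]-40,np.ones(len(t))]; c=np.linalg.lstsq(A,t[:,2],rcond=None)[0]; e=t[:,2]-A@c; t=t[abs(e)<max(1.5,2*e.std())]
    print(tag,c.round(4),len(t),e.std())
    for lo,hi in((-12,-8),(-8,-4),(-4,0),(0,4),(4,8),(8,12)):
        w=t[(t[:,0]-x0>lo)&(t[:,0]-x0<hi)]; print(lo,len(w),np.median(w[:,2]).round(2))
E
```

```text
w13 [ 6.60000e-03 -4.30000e-03  2.85712e+01] 5097 0.6341333906582324
-12 412 28.53
-8 856 28.29
-4 1298 28.72
0 1278 28.72
4 824 28.48
8 429 28.54
w14 [-8.07000e-02 -1.84000e-02  2.80801e+01] 5005 0.6292264075247074
-12 384 28.52
-8 696 28.14
-4 1295 28.41
0 1257 28.15
4 956 27.55
8 417 26.92
```

View pics/w14z.png

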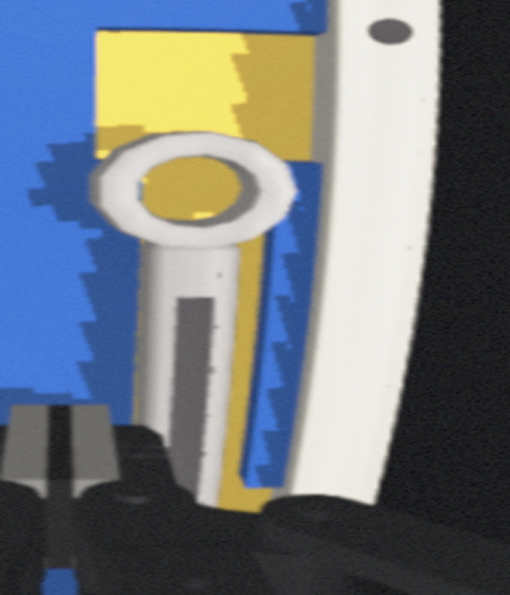

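The spanner's ring has dipped about 2 mm at its right edge into the shank slot and caught there. So I back off and look before trying a light pinch of the shank at deck level instead.

Emit:
{"fn": "jog_arm", "kwargs": {"series": [[0,0,0,0,0,-0.5,0],[0,0,0,0,0,-0.5,0],[0,0,0,-1,0,0,0],[0,0,0,-3,0,0.5,0.25],[0,0,0,-3,0,1,0.25],[0,0,0,-1,0,1,0.25],[0,0,0,0,0,0,0.25],[0,0,0,0,0,0,0.25]]}}

```text
clock: 25.55
eef_pos: [567.9, -183.2, 100.0]
tcp_rot: [-1.939, 1.57, -2.038]
contact_force: [-0.4, -1.2, -0.5]
opening: 0.253
```

```bash
cat >> h.py <<'E'
def span(T,im,d,rows=(60,330),cols=(300,420),zt=28,ext=False):
    hsv=cv2.cvtColor(im,cv2.COLOR_BGR2HSV)
    v,u=np.mgrid[rows[0]:rows[1],cols[0]:cols[1]]; v=v.ravel();u=u.ravel()
    t=tf(wdepth(T,np.c_[u,v],d[v,u])); h=hsv[v,u]
    k=(h[:,1]<70)&(t[:,0]>35)&(t[:,0]<(80 if zt>24 else 79.5))&(np.abs(t[:,1])<100)&(t[:,2]>zt-5)&(t[:,2]<zt+4)
    t=t[k]; t0=t
    for i in range(12):
        A=np.c_[t[:,0]-t0[:,0].mean(),t[:,1],np.ones(len(t))]; c=np.linalg.lstsq(A,t[:,2],rcond=None)[0]; e=t[:,2]-A@c; t=t[abs(e)<max(1.5,2*e.std())]
    print('n',len(t0),'plane dz/dx,dz/dy,z0',c.round(4))
    for a in range(-100,100,10):
        w=t[(t[:,1]>=a)&(t[:,1]<a+10)]
        if len(w)>8: print(a,np.percentile(w[:,0],[1,99]).round(1),w[:,0].mean().round(1),w[:,2].mean().round(1),end=' | ')
    print('\ny range',np.percentile(t[:,1],[.3,99.7]).round(1), 'minarea',cv2.minAreaRect(t[:,:2].astype(np.float32)))
E
python3 - <<'E'
from h import *
T,im,d=snap("w15"); print(T[:3].round(3),tf(T[:3,3]),r.sense()['contact_force']); span(T,im,d)
E
```

```text
[[-0.00000e+00  9.90000e-02  9.95000e-01  5.67894e+02]
 [-1.00000e-03  9.95000e-01 -9.90000e-02 -1.83186e+02]
 [-1.00000e+00 -1.00000e-03 -0.00000e+00  9.99730e+01]] [[62.94411305 -2.5394227  99.97332078]] [0.77792596 0.71856844 0.85973897]
n 4458 plane dz/dx,dz/dy,z0 [-8.29000e-02 -1.62000e-02  2.87576e+01]
-60 [51.9 76.5] 65.0 29.5 | -50 [51.9 77. ] 64.3 29.4 | -40 [59.2 70.2] 64.7 29.3 | -30 [59.2 70.1] 64.8 29.2 | -20 [58.7 70. ] 64.3 29.0 | -10 [58.1 69.9] 64.1 28.8 | 0 [58.2 69.8] 64.1 28.7 | 10 [58.2 69.7] 64.0 28.5 | 20 [58.2 69.6] 63.9 28.4 | 30 [58.3 69.5] 64.0 28.2 | 40 [58.3 70.6] 64.0 28.1 | 50 [52.1 75.8] 63.8 27.9 | 60 [52.1 75.2] 63.8 27.7 | 70 [58.1 69.6] 63.8 27.3 | 
y range [-54.3  71.4] minarea ((64.24740600585938, 8.555488586425781), (25.347871780395508, 127.23748016357422), 0.22863951325416565)
```

View pics/w15.png

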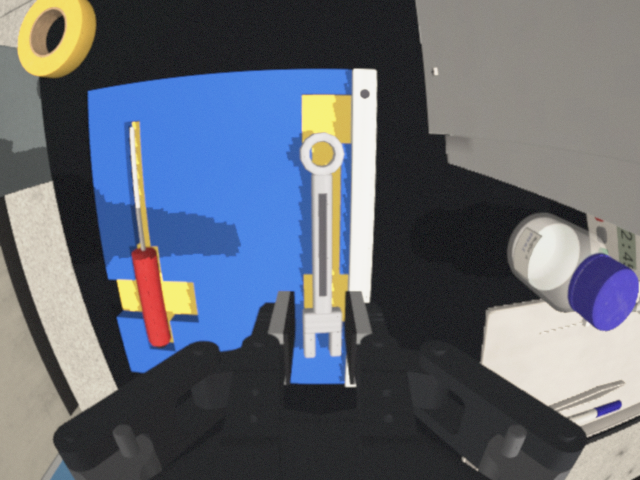

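The spanner still rests tilted (roll -0.083, ring right edge about 1 mm below the deck), centre line at x 64. I pinch the shank lightly, tips just above the fence height, which will level it without lifting.

Emit:
{"fn": "jog_arm", "kwargs": {"series": [[0,0,0,2,0,0.11,0.25],[0,0,0,3,0,0,0.25],[0,0,0,1.5,0,0,0.25],[0,0,0,0.7,0,0,0.25],[0,0,0,0.37,0,0,0.25],[0,0,0,0,0,0,0.25]], "force": 20}}

```text
clock: 26.2
eef_pos: [569.5, -183.6, 24.8]
tcp_rot: [-1.493, 1.57, -1.592]
contact_force: [-0.0, 0.6, -0.1]
opening: 0.249
```

```bash
python3 - <<'E'
from h import *
T,im,d=snap("w16"); print(T[:3].round(3),tf(T[:3,3]),r.sense()['contact_force']); span(T,im,d,rows=(60,300),cols=(260,420))
E
```

```text
[[-0.00000e+00  9.90000e-02  9.95000e-01  5.69451e+02]
 [-1.00000e-03  9.95000e-01 -9.90000e-02 -1.83556e+02]
 [-1.00000e+00 -1.00000e-03  0.00000e+00  2.47990e+01]] [[64.53071223 -2.75553636 24.79940852]] [-0.1789799  -0.05708532 -0.16438013]
n 5353 plane dz/dx,dz/dy,z0 [-8.89000e-02 -2.07000e-02  2.89658e+01]
0 [47.8 74.3] 63.0 28.8 | 10 [58.7 69.8] 64.2 28.6 | 20 [58.5 69.7] 64.0 28.4 | 30 [58.5 69.6] 64.1 28.3 | 40 [58.1 69.9] 64.0 28.0 | 50 [52.  75.9] 63.8 27.8 | 60 [52.  75.8] 63.9 27.6 | 70 [57.5 70. ] 63.6 27.4 | 
y range [ 5.3 71.5] minarea ((65.31807708740234, 38.4998779296875), (67.19120025634766, 31.18842887878418), 85.34178924560547)
```

View pics/w16.png

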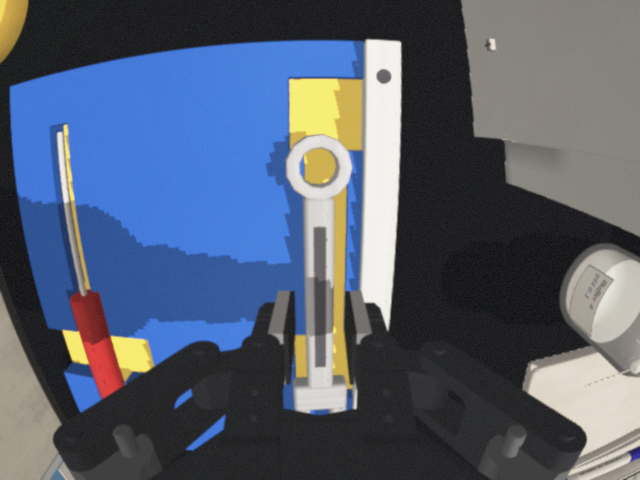

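Shank centred between the pads (column 318). Close.

Emit:
{"fn": "jog_arm", "kwargs": {"series": [[0,0,0,0.06,0,-0.04,0.25],[0,0,0,0,0,0,0.1],[0,0,0,0,0,0,0.1],[0,0,0,0,0,0,0.1],[0,0,0,0,0,0,0.1]], "force": 20}}

```text
clock: 26.75
eef_pos: [569.5, -183.7, 25.0]
tcp_rot: [-0.717, 1.569, -0.816]
contact_force: [-1.5, -0.4, 6.1]
opening: 0.127
```

```bash
python3 - <<'E'
from h import *
T,im,d=snap("w17"); print(T[:3].round(3),tf(T[:3,3]),r.sense()['contact_force'],r.sense()['opening']); span(T,im,d,rows=(60,280),cols=(260,420))
E
```

```text
[[ 1.00000e-03  9.90000e-02  9.95000e-01  5.69494e+02]
 [-1.00000e-03  9.95000e-01 -9.90000e-02 -1.83668e+02]
 [-1.00000e+00 -1.00000e-03  1.00000e-03  2.50010e+01]] [[64.58436459 -2.86238506 25.00147819]] [-1.3914816   0.47566905  6.57188262] 0.12154986259451878
n 4720 plane dz/dx,dz/dy,z0 [-8.20000e-02 -2.01000e-02  2.89068e+01]
10 [58.8 69.9] 64.3 28.5 | 20 [58.5 69.8] 64.1 28.4 | 30 [58.2 69.6] 64.0 28.2 | 40 [58.  69.9] 63.9 28.0 | 50 [52.  75.9] 63.9 27.8 | 60 [52.  75.6] 63.8 27.6 | 70 [57.7 70. ] 63.6 27.4 | 
y range [14.2 71.7] minarea ((63.53926086425781, 42.92443084716797), (58.47618865966797, 24.848846435546875), 88.3960189819336)
```

The pads sit on the shank's bevels (opening 0.12) and the tilt stays, but the hold is enough to drag. The catch is the strip between shank slot and fence, which ends beside the ring pocket. So I slide +y first, then across to the fence.

Emit:
{"fn": "jog_arm", "kwargs": {"series": [[0,0,0,0,0.1,0,0.1],[0,0,0,0,0.2,0,0.1],[0,0,0,0,0.2,0,0.1],[0,0,0,0,0.2,0,0.1],[0,0,0,0,0.2,0,0.1],[0,0,0,0,0.2,0,0.1],[0,0,0,0,0.2,0,0.1],[0,0,0,0,0,0,0.1]]}}

```text
clock: 27.6
eef_pos: [571.0, -170.7, 24.7]
tcp_rot: [-0.591, 1.569, -0.69]
contact_force: [0.3, -2.2, 5.0]
opening: 0.127
```

```bash
python3 - <<'E'
from h import *
T,im,d=snap("w18"); print(T[:3].round(3),tf(T[:3,3]),r.sense()['contact_force'],r.sense()['opening']); span(T,im,d,rows=(60,280),cols=(260,420))
E
```

```text
[[ 2.00000e-03  9.90000e-02  9.95000e-01  5.71015e+02]
 [-1.00000e-03  9.95000e-01 -9.90000e-02 -1.70685e+02]
 [-1.00000e+00 -1.00000e-03  2.00000e-03  2.47220e+01]] [[64.82736259 10.20659538 24.7223118 ]] [ 0.4922763  -2.56710807  4.98916471] 0.1260344410649595
n 4706 plane dz/dx,dz/dy,z0 [-9.0400e-02 -1.9600e-02  2.8812e+01]
20 [58.6 70.1] 64.6 28.2 | 30 [58.7 70. ] 64.4 28.1 | 40 [58.8 69.9] 64.5 27.9 | 50 [58.9 70.2] 64.5 27.7 | 60 [53.1 75.5] 64.4 27.5 | 70 [52.3 76.7] 64.5 27.3 | 80 [55.4 73.1] 64.2 27.2 | 
y range [27.2 84.8] minarea ((64.41695404052734, 55.942501068115234), (58.51582717895508, 24.893190383911133), 89.16866302490234)
```

View pics/w18.png

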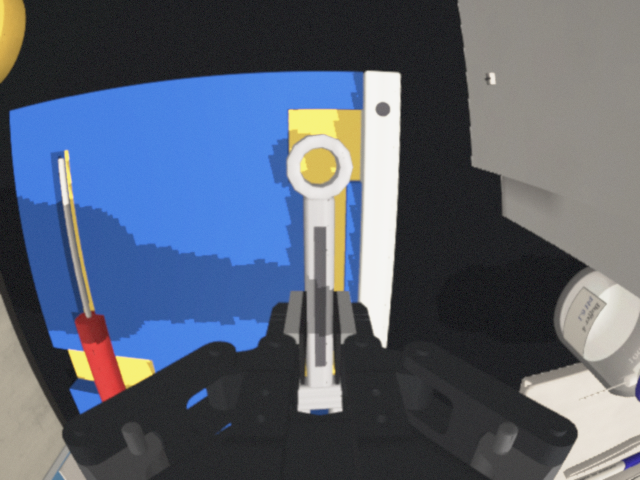

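The drag works: spanner advanced 13 mm to y 10, same attitude. Next +6 mm, then across.

Emit:
{"fn": "jog_arm", "kwargs": {"series": [[0,0,0,0,0.2,0,0.1],[0,0,0,0,0.2,0,0.1],[0,0,0,0,0.2,0,0.1],[0,0,0,0,0,0.1,0.1],[0,0,0,0,0,0.1,0.1],[0,0,0,0,0,0,0.1]]}}

```text
clock: 28.25
eef_pos: [572.3, -164.3, 23.7]
tcp_rot: [-2.958, 1.569, -3.057]
contact_force: [0.7, -0.1, -0.9]
opening: 0.126
```

```bash
python3 - <<'E'
from h import *
T,im,d=snap("w19"); print(T[:3].round(3),tf(T[:3,3]),r.sense()['contact_force'],r.sense()['opening']); span(T,im,d,rows=(60,280),cols=(260,420))
E
```

```text
[[-1.00000e-03  9.90000e-02  9.95000e-01  5.72262e+02]
 [-0.00000e+00  9.95000e-01 -9.90000e-02 -1.64282e+02]
 [-1.00000e+00 -0.00000e+00 -1.00000e-03  2.36610e+01]] [[65.44166682 16.70091174 23.66063823]] [-0.521411   -0.10450947 -2.68183217] 0.12414274907130109
n 4687 plane dz/dx,dz/dy,z0 [-8.9000e-02 -1.6700e-02  2.7769e+01]
30 [59.3 70.7] 65.2 27.1 | 40 [59.4 70.6] 65.0 27.1 | 50 [59.5 70.6] 65.1 26.9 | 60 [58.9 71.5] 65.1 26.6 | 70 [52.9 77.2] 65.0 26.5 | 80 [53.2 76.8] 64.9 26.4 | 90 [59.4 70.6] 64.8 26.2 | 
y range [33.7 91.3] minarea ((66.12492370605469, 62.43097686767578), (25.0484676361084, 58.64366912841797), 3.3623321056365967)
```

View pics/w19.png

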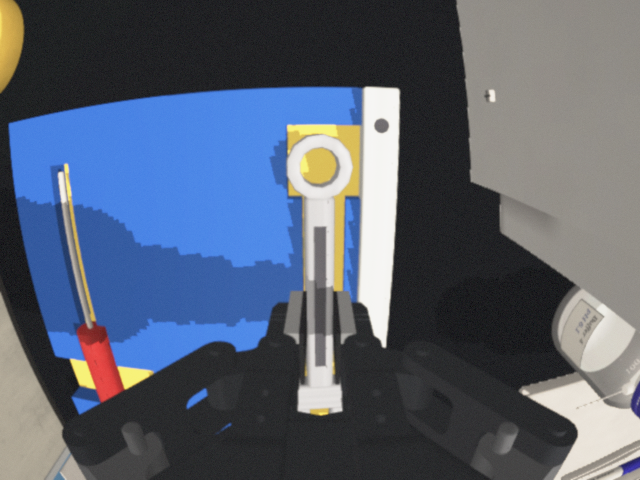

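The spanner is now at about x 65.1, y 16.7, its weight hanging lightly and its underside just entering the cut-out. Final 1 mm nudges, then release.

Emit:
{"fn": "jog_arm", "kwargs": {"series": [[0,0,0,0,0.1,0.08,0.1],[0,0,0,0,0,0,0.1],[0,0,0,0,0,0,0.22],[0,0,0,0,0,0,0.22],[0,0,0,0,0,0,0.22]]}}

```text
clock: 28.8
eef_pos: [573.9, -163.9, 24.4]
tcp_rot: [-1.039, 1.57, -1.137]
contact_force: [0.1, 0.5, 0.5]
opening: 0.22
```

```bash
python3 - <<'E'
from h import *
T,im,d=snap("w20"); print(T[:3].round(3),tf(T[:3,3]),r.sense()['contact_force'],r.sense()['opening']); span(T,im,d,rows=(60,280),cols=(260,420),zt=22)
E
```

```text
[[ 0.00000e+00  9.90000e-02  9.95000e-01  5.73912e+02]
 [-1.00000e-03  9.95000e-01 -9.90000e-02 -1.63918e+02]
 [-1.00000e+00 -1.00000e-03  1.00000e-03  2.43750e+01]] [[67.04798321 17.2251184  24.37503093]] [-0.54558259  0.09805883  0.097514  ] 0.22201367521138687
n 4476 plane dz/dx,dz/dy,z0 [-1.50000e-03 -4.60000e-03  2.08048e+01]
30 [60.6 71.7] 66.1 20.6 | 40 [60.3 71.6] 66.0 20.6 | 50 [60.4 71.5] 66.0 20.6 | 60 [60.  71.5] 65.8 20.5 | 70 [53.6 77.7] 65.6 20.4 | 80 [53.6 77.6] 65.5 20.5 | 90 [57.8 72.5] 65.4 20.2 | 
y range [31.1 95.7] minarea ((65.55116271972656, 63.173179626464844), (25.107297897338867, 65.07199096679688), 0.003747290465980768)
```

View pics/w20.png

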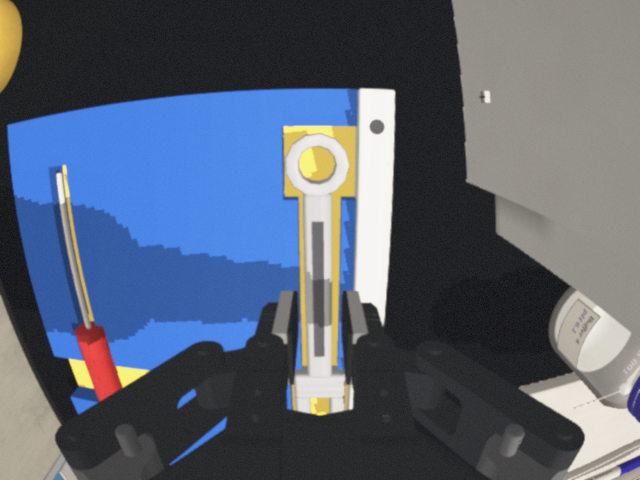

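The spanner dropped: level, top at about 20.5 mm (20 expected, the depth reads about 0.6 high). Retreat upward and check everything.

Emit:
{"fn": "jog_arm", "kwargs": {"series": [[0,0,0,-1,0,-0.08,0.22],[0,0,0,-3,0,0,0.22],[0,0,0,-4,0,0,0.22],[0,0,0,-4,0,-1,0.22],[0,0,0,-4,0,-2,0.22],[0,0,0,-4,1,-3,0.22],[0,0,0,-2,2,-2,0.22],[0,0,0,0,1,-1,0.22],[0,0,0,0,0,0,0.22],[0,0,0,0,0,0,0.22]]}}

```text
clock: 29.85
eef_pos: [488.0, -115.2, 242.9]
tcp_rot: [-1.468, 1.57, -1.566]
contact_force: [-0.2, 0.5, -1.1]
opening: 0.219
```

```bash
python3 - <<'E'
from h import *
T,im,d=snap("w21"); print(T[:3].round(3),tf(T[:3,3])); span(T,im,d,rows=(50,420),cols=(330,480),zt=20)
for u,v in []: pass
# screwdriver
hsv=cv2.cvtColor(im,cv2.COLOR_BGR2HSV); m=((hsv[...,0]<8)|(hsv[...,0]>172))&(hsv[...,1]>130)&(hsv[...,2]>80); v,u=np.nonzero(m); t=tf(wdepth(T,np.c_[u,v],d[v,u])); t=t[(abs(t[:,0]+60)<20)]; print('handle',np.percentile(t[:,2],[50,90]),t[:,:2].mean(0),np.percentile(t[:,1],[1,99]))
p,dd=r.grab_frame("side"); cv2.imwrite('pics/side2.png',cv2.resize(p[170:400,235:395,::-1],None,fx=2.5,fy=2.5,interpolation=cv2.INTER_CUBIC))
E
```

```text
[[ 0.00000e+00  9.80000e-02  9.95000e-01  4.87984e+02]
 [-1.00000e-03  9.95000e-01 -9.80000e-02 -1.15197e+02]
 [-1.00000e+00 -1.00000e-03  0.00000e+00  2.42920e+02]] [[-23.23389972  57.30446765 242.92044881]]
n 1881 plane dz/dx,dz/dy,z0 [ 1.65000e-02 -9.00000e-04  2.06374e+01]
-60 [54.5 78.9] 66.4 20.5 | -50 [54.  78.8] 66.4 20.7 | -40 [54.2 79.2] 66.2 20.7 | -30 [53.7 79.4] 66.5 20.7 | -20 [56.8 72.4] 66.4 20.5 | -10 [57.5 72.4] 66.3 20.7 | 0 [57.7 71.6] 65.7 20.6 | 10 [60.1 71.6] 66.2 20.7 | 20 [57.8 71.7] 65.5 20.6 | 30 [60.4 71.1] 65.7 20.8 | 40 [60.4 71.5] 65.8 20.7 | 50 [60.3 71.4] 65.8 20.6 | 60 [58.4 71.5] 65.9 20.5 | 70 [53.5 77.9] 65.5 20.6 | 80 [53.6 77.4] 65.1 20.5 | 90 [54.4 77.3] 64.6 20.3 | 
y range [-56.4  95.5] minarea ((66.07974243164062, 19.681034088134766), (152.52734375, 27.389659881591797), 89.59730529785156)
handle [23.09173531 24.72736973] [-60.1914527  -18.58079989] [-38.13667855  -3.31722977]
```

View pics/w21.png

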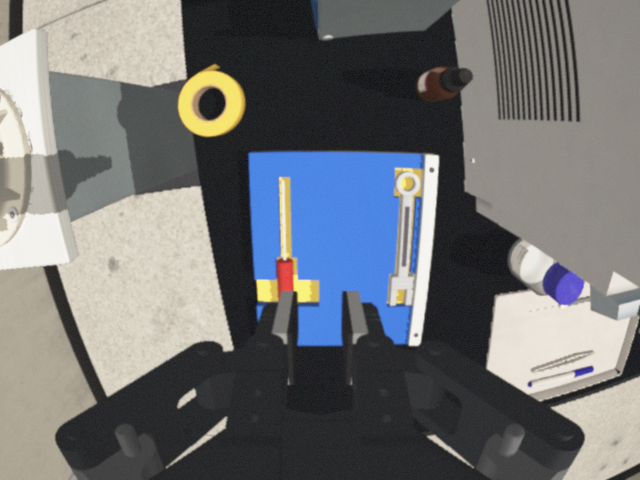

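View pics/side2.png

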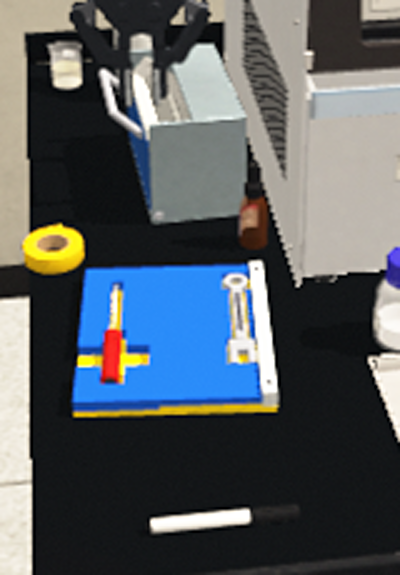

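Both tools are in their cut-outs, the bin is shut (panel at (145,165) in the side view), the bystanders are where they were and the arm is clear. Handing in.

```bash
python3 -c "
from rig import r
print(r.sign_off())"
```

```text
the job is handed in; nothing more can be done
None
```

The job is handed in at about 30 s on the robot's clock. The two tools are back in the tray and the bin is shut, done in the order asked. I saw no bystander out of place in the last pictures.

- **Screwdriver:** I pulled the bin out to its stop, took the screwdriver out and laid it in its cut-out. Its handle top measured 24 mm and its blade top 16 mm, which is fully down. In the last picture the gripper hid part of the handle, but what was visible still read about the same height.
- **Bin:** I pushed it back until it met its stop. Afterwards the handle bar was within about 0.5 mm of where it had been when shut at the start.
- **Spanner, first try:** pushing it across the deck with closed fingers failed. Its ring tilted about 2 mm into the empty shank slot and caught roughly 5 mm short of the fence.
- **Spanner, second try:** I pinched the shank lightly, slid the spanner forward at deck level, nudged it across and let it drop. It was never raised above the deck, but it was never pressed flat against the fence as you described.
- **Spanner, last check:** it lies level at tray x about 66, y about 18 to 20, with its top at 20.6 mm. The expected top is 20 mm, and the depth camera also read the deck about 0.7 mm high.

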